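Fetch the boxed-in cream jar for an order

ROBOT

A 6-joint arm with a two-finger parallel gripper is mounted at the origin on the work surface. World frame = base frame: x ahead of the robot, y to its left, z up, the work surface at z = 0. Lengths are in m, angles in rad, forces in N, time in s.
With the tool pointing down it reaches from about 0.4 to 0.825 m from the base axis. Payload 7 kg.
Tool frame: the origin (TCP) lies midway between the tips of the shut fingers; the grasp point (between the pads) lies 19 mm behind it; z points along the fingers, y is the line along which they close (so a half turn about z gives the same grasp; the last joint's range is limited). The gripper opens to 88 mm and grips with 3 to 60 N. Pads are 19 mm wide; open, the fingers measure 130 mm over their backs; the gripper's body (78 mm by 193 mm) begins 47 mm behind the grasp point.
Start: joints at [1.57, 0.359, 0.012, 0, -1.224, -0.288], TCP at [0.192, 0.647, 0.193] pointing down, gripper open.
Joint ranges: [-3.07, 3.07], [-1.43, 2.12], [-1.02, 1.25], [-3.03, 1.67], [-3.05, -0], [-3.03, 3.03]. Speed limits (rad/s): [2.39, 2.39, 3.01, 3.14, 3.14, 3.14].

INTERFACE

Orientations are given as [roll, pitch, yaw] about the fixed x, y, z axes, in that order (R = Rz(yaw) Ry(pitch) Rx(roll)).
In Python, from station import get_state, grab_frame, calibration, job_done, boxes_of, regions_of, spot_point gives the robot as it stands. The module is installed in compiled form; this text tells all that it offers.
- The arm moves only by the tool arm_command, never from a script. Its argument "commands" is a list of rows, each an object of numbers: "tx", "ty", "tz": the shift along the tool's x, y, z each as a share of 25 cm, from -1 to 1; "twist": the turn about the tool's z as a share of 180 degrees, from -1 to 1. A call has exactly 8 rows; each row is the pose to reach, as a shift and turn from the pose commanded when the call began, along the tool's axes at that moment, turning the shorter way round; what a row does not reach only later rows make up. A row lasts 1/12 s, in which the tool goes at most 41.7 mm and 7.16 degrees, less where a joint would pass 70% of its speed; a pose out of reach is approached as far as the arm can. A call with a number of a shift or a turn outside -1 to 1 is refused whole. A call with a gripper value outside its range is refused whole. "claw" is the opening, from 0 (shut) to 1 (fully open), set as the call begins (left out, the last holds). The fingers move at their own pace and stop on an object; "grip_force" is the grip in N (left out, the last holds). Time passes only in rows, so rows that repeat a pose let the fingers close, or fill a call up. It gives the time, the measured TCP pose, the force, the opening and the grip force at its end, in the units of the state.
- get_state(): the state, without advancing time (a new reading comes with each control period).
- grab_frame(name): name is "scene" or "top" or "wrist"; returns the picture (480x640x3 uint8, red, green, blue); there is no depth.
- calibration(name): a dict with "camera_matrix" (3x3 intrinsics, pixels), "extrinsics" (4x4, takes a point from camera to world coordinates). Camera axes: x right, y down, z forward; pixel columns grow to the right and rows downward; lengths in m; the calibration is good to about 2 mm. A picture is of the moment at which its call begins: read the wrist's pose just before it. calibration takes no time and is no camera call; for the wrist camera it gives the pose at the moment of the call.
- job_done(): hands the job in; it is judged then, once.
Trained networks look in the newest picture that a camera, given by its name, has taken for a name from the list of things; names that differ only in an ending like _2 or _b are one class to them, and where a whole thing is asked for, a point or a joint stands for the part that bears it (a point fixed in the world has none). Each returns a list of dicts, best first, with "score" (0 to 1); they miss things now and then, are a little off and sometimes report something else, mostly with a low value. They report only what shows in the picture. A call takes as long as a camera call. They do not tell look-alikes from the thing itself.
- boxes_of(query, camera): "rect" ([left, top, right, bottom] in pixels, round what is visible of it).
- regions_of(query, camera): "region" (480x640 bool, what is visible of it) and "rect" ([left, top, right, bottom] in pixels, round what is visible of it).
- spot_point(query, camera): "uv" ([column, row] in pixels: a listed point, or the origin of a listed thing).
The state is a dict: "t": time; "q": joint angles; "qd": joint speeds; "joint_efforts": joint torques, N m; "eef_pos": TCP position; "ee_rot": TCP orientation; "force": force on the tool from outside, world axes, zero at the start; "moment": the same for the moment, N m; "width": finger opening in m; "gripper_force": force on a finger pad.
Only numpy, scipy, OpenCV 4.12 (cv2) and the standard library are available. Lean on these libraries where they do the work, as an engineer would, in place of code of your own. Each camera call takes 0.05 s, during which the arm holds its last target. There are 200 camera calls.

TASK

The order needs the low cream jar at the back of the wooden display tray, but the three tall bottles stand close around it. Take all three bottles out and stand them on the dark rubber mat, then stand the jar in the free part of the open carton, and finally put every bottle back in the very compartment it came from. Keep everything upright, set things down without dropping them, and leave the balm tin, the soap box and the box already packed in the carton as they are.

Things in the scene. Friction and masses are not known exactly. Their poses are not given: they have to be found in the camera images.
- tray: Plywood display tray, fixed, 128 (x) by 190 (y) by 16 mm high. 2 rows of 3 compartments, each 58 by 58 mm inside, centres at x = -31 (front row, nearer the robot) or +31 (back), y = -62, 0, +62 mm. Floor, walls, dividers 4 mm thick. Jar: middle of the back row; bottles: left, right and front of it; low things in the front corners. Origin: centre of the underside, z up.
- dropper_bottle: Round amber glass dropper bottle with a paper label, body 42 mm in diameter, shoulder narrowing up to z = 89 mm, then a black ribbed collar 26 mm in diameter from 89 to 113 mm, then a rigid bulb 25 mm in diameter tapering to its top at 135 mm. About 0.16 kg. Grip it by the collar. Origin: centre of the underside, z up.
- aluminium_bottle: Round brushed aluminium bottle, body 40 mm in diameter, shoulder narrowing up to z = 108 mm, then a straight black cap 26 mm in diameter from 108 mm to the top at 145 mm. About 0.14 kg. Grip it by the cap. Origin: centre of the underside; z up.
- square_bottle: White square plastic bottle, body 40 by 40 mm and 86 mm high with a flat shoulder, a short neck, then a straight round white cap 30 mm in diameter from z = 90 mm to the top at 124 mm. About 0.15 kg. Grip it by the cap. Origin: centre of the underside; z up.
- cream_jar: Low round cream jar, amber glass with a black ribbed screw lid 50 mm in diameter (the lid from z = 26 mm to the top at 44 mm, the glass below it 49 mm). About 0.11 kg. The thing to be packed. Origin: centre of the underside; z up.
- balm_tin: Flat round aluminium tin, 47 mm in diameter and 22 mm high, in a front corner compartment; stays there. Origin: centre of the underside.
- soap_box: Small kraft soap box, 34 (x) by 46 (y) by 22 mm high, in the other front corner compartment; stays there. Origin: centre of the underside.
- carton: Open brown order carton, fixed, 216 (x) by 156 (y) by 62 mm high outside, walls and floor 4 mm thick; flaps folded down outside (about 20 mm out). The packed box lies across its -x end; the free part of the floor is about x = -42 to +104, y = -74 to +74 mm in the carton's frame, its middle about x = +32, y = 0. Origin: centre of the underside, z up.
- packed_box: White product box with a green band, 44 (x) by 95 (y) by 38 mm high, already packed at the -x end inside the carton; stays there. Origin: centre of the underside.
- mat: Dark ribbed non-slip rubber mat on the bench, 260 (x) by 130 (y) by 3 mm thick, fixed, empty: the side area, with room for the three bottles in a row along its x. Origin: centre of the underside; z up.
Mind the look-alikes: they are no part of the job. What is shaped like the square_bottle but yellow is not meant.

How it is judged:
By the outcome, as a careful person would: the job done as asked, in the order asked, and still so for the second after the job is handed in, with the robot touching nothing.
It also fails if it takes over 144 s, if anything falls off the work surface, if the arm or the gripper's body presses on something with over 40 N, if the wrist force passes 120 N, or if a joint passes its speed limit or range.

## Working session

There is one attempt and no reset: what is moved stays moved. The work goes in short steps, Python scripts to look and compute and a tool call to move; the robot and the scene stay as the last step left them, time stands still between calls to the robot, and variables do not carry over. Pictures are saved under pics/ and viewed, at most 14 in all, crops included, and the job is handed in when it is done.

Besides the shell and the picture viewer there is one more tool, called as name(argument=value, ...) on one line, values as JSON. arm_command: Moves the arm, as the interface text tells. Shift numbers are shares of 25 cm and turn numbers shares of 180 degrees, none past 1 either way. Its arguments: {"type":"object","properties":{"commands":{"type":"array"},"claw":{"type":"number"},"grip_force":{"type":"number"}},"required":["commands"]}

```bash
mkdir -p pics; python3 - <<'E'
from station import *
import cv2,json
s=get_state();print({k:(v if not hasattr(v,'tolist') else v.tolist()) for k,v in s.items()})
for c in("scene","top"):
    cv2.imwrite(f"pics/{c}0.png",grab_frame(c)[:,:,::-1]);print(c,calibration(c))
E
```

```text
{'t': 0.0, 'q': [1.5700998091416825, 0.3593976666855814, 0.011048525893372862, -0.000375889919259865, -1.224136623540518, -0.28810169147826864], 'qd': [-0.0017123146414265028, -0.0003050731597927224, -0.00011463197651233743, 0.0009928988012604775, -9.93449233893679e-05, 0.0011009270368909268], 'joint_efforts': [0.0013743301315116696, -58.271366357803345, 29.30490732192993, 6.996985673904419, 0.006954270793357864, -0.0001623376283532707], 'eef_pos': [0.1921047977990854, 0.6464903449581588, 0.19200665680458323], 'ee_rot': [3.1398724367646023, -0.0001412793578916549, -0.28892609790118895], 'force': [0.36235374882865956, -0.1183821219393096, 0.22665652349320647], 'moment': [-0.018982473796193736, 0.001099755515975726, 0.006442004695858418], 'gripper_force': 0.0, 'width': 0.08727106787604824}
scene {'camera_matrix': array([[497.86429748,   0.        , 315.98613931],
       [  0.        , 497.86429748, 242.55110447],
       [  0.        ,   0.        ,   1.        ]]), 'extrinsics': array([[ 0.14341368,  0.71543543, -0.68380163,  1.24309187],
       [ 0.98946047, -0.11762577,  0.08445215, -0.10162356],
       [-0.02001263, -0.68870627, -0.72476422,  0.81785597],
       [ 0.        ,  0.        ,  0.        ,  1.        ]])}
top {'camera_matrix': array([[435.79102151,   0.        , 316.53217507],
       [  0.        , 435.79102151, 235.82523072],
       [  0.        ,   0.        ,   1.        ]]), 'extrinsics': array([[ 0.02629786, -0.98579103,  0.16590498,  0.38336018],
       [-0.99963583, -0.02492796,  0.01033435, -0.01054103],
       [-0.00605184, -0.16611634, -0.98608759,  0.77604045],
       [ 0.        ,  0.        ,  0.        ,  1.        ]])}
```

View pics/scene0.png

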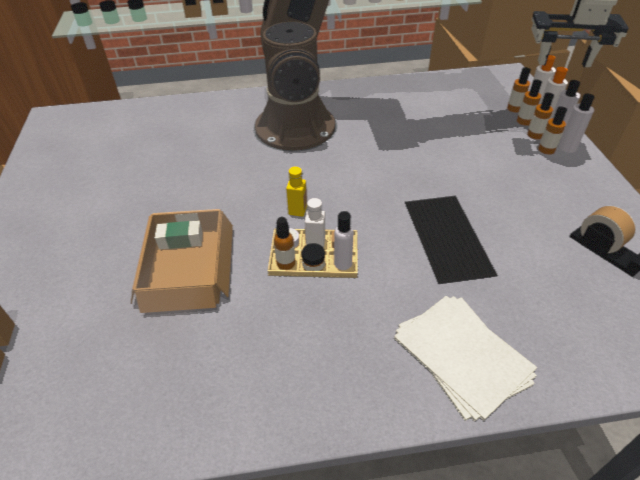

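View pics/top0.png

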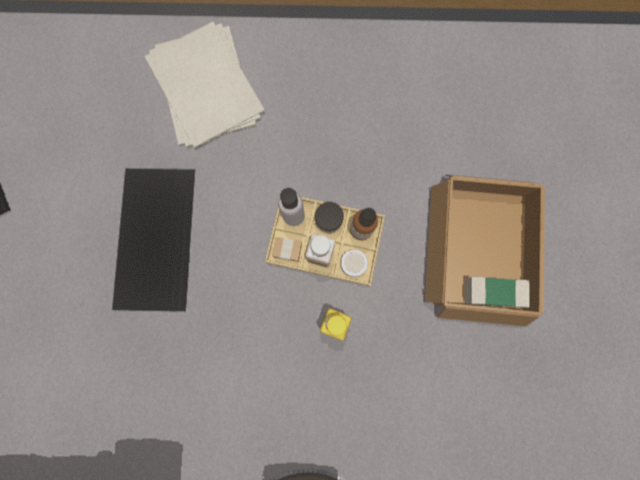

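Scene view: dropper bottle (284,245), jar (314,257), aluminium bottle (344,240) and white square bottle (315,222) are all in the tray at (314,252). The yellow look-alike stands at (297,193), outside the tray. The mat is at (449,238) and the carton at (185,258). More look-alike bottles are at the far right, around (550,105).
Top view: tray (325,240), mat (155,240), carton (492,250), yellow bottle (336,324).

Candidates for the square bottle in the top view: white at (320,248), inside the tray, and yellow at (336,324), which I exclude by description. Dropper: (366,222). Aluminium: (291,205). Jar: (329,216).

```bash
cat > h.py <<'E'
import numpy as np,cv2
from station import *
def ray(cam,uv,z,cal=None):
    c=cal or calibration(cam);K=c["camera_matrix"];E=c["extrinsics"]
    d=E[:3,:3]@np.linalg.solve(K,[uv[0],uv[1],1]);o=E[:3,3]
    return (o+d*(z-o[2])/d[2]).round(4)
def proj(cam,P,cal=None):
    c=cal or calibration(cam);E=c["extrinsics"]
    p=E[:3,:3].T@(np.array(P)-E[:3,3]);p=c["camera_matrix"]@p;return (p[:2]/p[2]).round(1)
E
python3 - <<'E'
from h import *
im=grab_frame("top")
cv2.imwrite("pics/crop.png",cv2.resize(im[180:350,250:400,::-1],None,fx=3.5,fy=3.5,interpolation=cv2.INTER_CUBIC))
zs=dict(tray=0,dropper_bottle=.004,aluminium_bottle=.004,square_bottle=.004,cream_jar=.004,balm_tin=.004,soap_box=.004,carton=0,packed_box=.004,mat=0)
grab_frame("scene")
for n,z in zs.items():
    for cam in("top","scene"):
        for r in spot_point(n,cam)[:2]:
            print(n,cam,round(r["score"],2),np.round(r["uv"],1),ray(cam,r["uv"],z)[:2])
for n,zt in dict(tray=.016,mat=.003,carton=.062).items():
    m=regions_of(n,"top")[0]["region"].astype(np.uint8)
    c=max(cv2.findContours(m,0,1)[0],key=cv2.contourArea)
    b=cv2.boxPoints(cv2.minAreaRect(c))
    w=np.array([ray("top",p,zt)[:2] for p in b]);print(n,b.round(1).tolist(),w.tolist(),w.mean(0))
E
```

```text
tray top 0.93 [325.  239.2] [ 0.5081 -0.0178]
tray top 0.32 [320.7 254.2] [ 0.4807 -0.0108]
tray scene 0.69 [313.9 254.6] [ 0.5072 -0.0162]
dropper_bottle top 0.92 [360.9 230.9] [ 0.5243 -0.082 ]
dropper_bottle scene 0.64 [285.  263.8] [ 0.5273 -0.0823]
aluminium_bottle top 0.72 [296.  217.8] [0.5454 0.0356]
aluminium_bottle scene 0.57 [342.2 263. ] [0.545  0.0405]
aluminium_bottle scene 0.53 [315.6 255.9] [ 0.5152 -0.0134]
square_bottle top 0.89 [333.1 323.3] [ 0.3599 -0.0353]
square_bottle top 0.8 [321.8 256. ] [ 0.477  -0.0128]
square_bottle scene 0.85 [296.2 210.8] [ 0.3633 -0.0386]
cream_jar top 0.96 [326.3 219. ] [ 0.5445 -0.0193]
cream_jar scene 0.82 [313.5 265.5] [ 0.5421 -0.0219]
balm_tin top 0.8 [354.4 261.9] [ 0.468 -0.071]
balm_tin scene 0.43 [289.7 242. ] [ 0.4639 -0.0652]
soap_box top 0.56 [287.9 248.7] [0.4886 0.0481]
soap_box scene 0.6 [311.3 257.6] [ 0.5186 -0.0235]
soap_box scene 0.54 [339.8 243.4] [0.4865 0.0457]
carton top 0.84 [478.8 250.2] [ 0.4952 -0.2938]
packed_box top 0.84 [491.  294.3] [ 0.4171 -0.3109]
packed_box top 0.19 [361.8 228.4] [ 0.5289 -0.0836]
pa
[... 207 characters left out ...]
4844, 262.3999938964844], [280.1000061035156, 191.60000610351562], [386.1000061035156, 215.10000610351562], [370.29998779296875, 286.0]] [[0.4617, 0.0876], [0.5903, 0.0651], [0.5517, -0.1254], [0.4255, -0.0982]] [ 0.5073   -0.017725]
mat [[111.5999984741211, 308.8999938964844], [122.30000305175781, 163.5], [195.8000030517578, 168.89999389648438], [185.0, 314.29998779296875]] [[0.3744, 0.3536], [0.6404, 0.3614], [0.6332, 0.2242], [0.3684, 0.2239]] [0.5041   0.290775]
carton [[422.5, 320.6000061035156], [430.79998779296875, 172.5], [550.5, 179.1999969482422], [542.0999755859375, 327.3999938964844]] [[0.3697, -0.1768], [0.6176, -0.1945], [0.6107, -0.3965], [0.3642, -0.3678]] [ 0.49055 -0.2839 ]
```

View pics/crop.png

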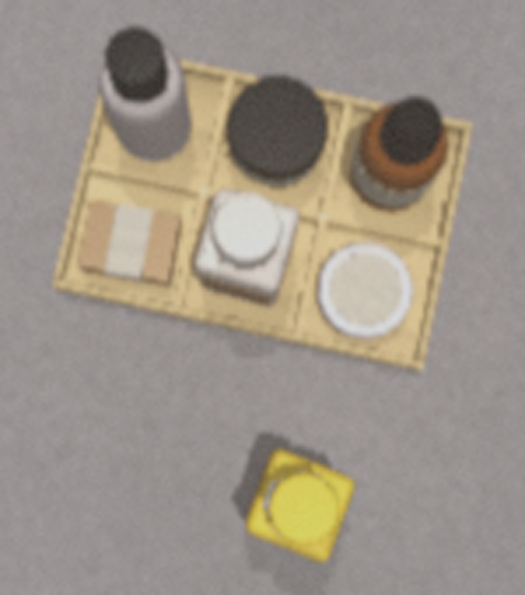

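The crop confirms it: the white square bottle (crop 246,235) is in the tray's front-middle compartment, and the yellow one outside the tray is the decoy. Tray yaw comes out at about -11.5°. Next I move above the aluminium bottle and look with the wrist camera.

arm_command(commands=[{"tx":0.05,"ty":0.05,"tz":-0.05},{"tx":0.12,"ty":0.12,"tz":-0.1},{"tx":0.21,"ty":0.2,"tz":-0.15},{"tx":0.31,"ty":0.29,"tz":-0.2},{"tx":0.41,"ty":0.38,"tz":-0.2},{"tx":0.51,"ty":0.47,"tz":-0.2},{"tx":0.6,"ty":0.56,"tz":-0.2},{"tx":0.69,"ty":0.645,"tz":-0.2}], claw=1, grip_force=25)

```text
invalid input
```

arm_command(commands=[{"tx":0.09,"ty":0.085},{"tx":0.18,"ty":0.165},{"tx":0.27,"ty":0.25},{"tx":0.36,"ty":0.33},{"tx":0.44,"ty":0.41},{"tx":0.53,"ty":0.49},{"tx":0.61,"ty":0.57},{"tx":0.69,"ty":0.645}])

```text
invalid input
```

arm_command(commands=[{"tx":0.09,"ty":0.08,"twist":-0.004},{"tx":0.18,"ty":0.16,"twist":-0.008},{"tx":0.28,"ty":0.26,"twist":-0.012},{"tx":0.38,"ty":0.36,"twist":-0.016},{"tx":0.48,"ty":0.46,"twist":-0.02},{"tx":0.58,"ty":0.54,"twist":-0.024},{"tx":0.65,"ty":0.6,"twist":-0.028},{"tx":0.68,"ty":0.64,"twist":-0.028}])

```text
invalid input
```

arm_command(commands=[{"tx":0.05,"ty":0.05,"tz":-0.05,"twist":0},{"tx":0.12,"ty":0.12,"tz":-0.1,"twist":0},{"tx":0.21,"ty":0.2,"tz":-0.15,"twist":0},{"tx":0.31,"ty":0.29,"tz":-0.2,"twist":0},{"tx":0.41,"ty":0.38,"tz":-0.2,"twist":0},{"tx":0.51,"ty":0.47,"tz":-0.2,"twist":0},{"tx":0.6,"ty":0.56,"tz":-0.2,"twist":0},{"tx":0.69,"ty":0.645,"tz":-0.2,"twist":0}], claw=1, grip_force=25)

```text
t: 2.02
eef_pos: [0.3122, 0.4418, 0.2433]
ee_rot: [-3.141, 0.0, -0.289]
force: [0.4, 0.0, -0.6]
width: 0.0874
gripper_force: 0.0
```

arm_command(commands=[{"tx":0.09,"ty":0.085,"tz":0,"twist":0},{"tx":0.18,"ty":0.165,"tz":0,"twist":0},{"tx":0.27,"ty":0.25,"tz":0,"twist":0},{"tx":0.36,"ty":0.33,"tz":0,"twist":0},{"tx":0.44,"ty":0.41,"tz":0,"twist":0},{"tx":0.53,"ty":0.49,"tz":0,"twist":0},{"tx":0.61,"ty":0.57,"tz":0,"twist":0},{"tx":0.69,"ty":0.645,"tz":0,"twist":0}])

```text
t: 2.68
eef_pos: [0.4316, 0.2382, 0.2433]
ee_rot: [-3.141, -0.0, -0.289]
force: [0.6, -0.7, -0.1]
width: 0.0877
gripper_force: 0.0
```

arm_command(commands=[{"tx":0.09,"ty":0.08,"tz":0,"twist":-0.004},{"tx":0.18,"ty":0.16,"tz":0,"twist":-0.008},{"tx":0.28,"ty":0.26,"tz":0,"twist":-0.012},{"tx":0.38,"ty":0.36,"tz":0,"twist":-0.016},{"tx":0.48,"ty":0.46,"tz":0,"twist":-0.02},{"tx":0.58,"ty":0.54,"tz":0,"twist":-0.024},{"tx":0.65,"ty":0.6,"tz":0,"twist":-0.028},{"tx":0.68,"ty":0.64,"tz":0,"twist":-0.028}])

```text
t: 3.35
eef_pos: [0.5497, 0.0357, 0.2427]
ee_rot: [3.141, 0.0, -0.202]
force: [0.1, 0.0, -0.2]
width: 0.0873
gripper_force: 0.0
```

```bash
python3 - <<'E'
from h import *
s=get_state();print(s["eef_pos"],s["ee_rot"],s["q"])
c=calibration("wrist");print(c)
cv2.imwrite("pics/w1.png",grab_frame("wrist")[:,:,::-1])
E
```

```text
[0.54969205 0.03566042 0.24272792] [ 3.14112471e+00  4.03900232e-05 -2.02160398e-01] [ 4.20707215e-01  1.24862406e-01 -1.85116628e-01  3.74308447e-04
 -1.26112310e+00  9.47814599e-01]
{'camera_matrix': array([[384.35565994,   0.        , 315.07393859],
       [  0.        , 384.35565994, 237.18654524],
       [  0.        ,   0.        ,   1.        ]]), 'extrinsics': array([[-2.00401479e-01, -9.49180329e-01, -2.42684878e-01,
         6.15970820e-01],
       [-9.79713830e-01,  1.94094829e-01,  4.98799421e-02,
         2.22867277e-02],
       [-2.41180155e-04,  2.47757745e-01, -9.68821987e-01,
         4.34962335e-01],
       [ 0.00000000e+00,  0.00000000e+00,  0.00000000e+00,
         1.00000000e+00]])}
```

View pics/w1.png

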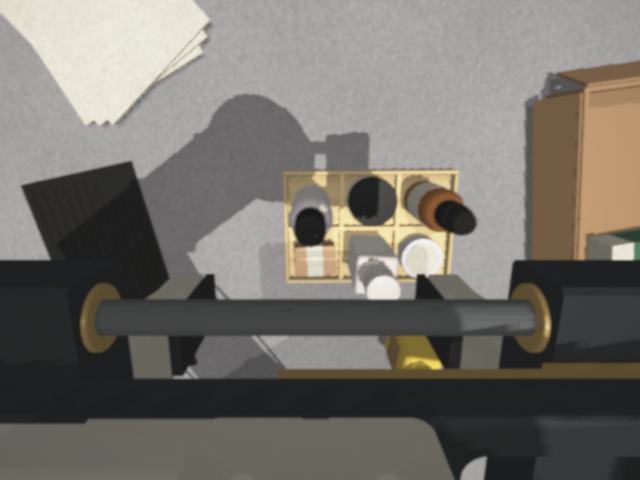

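The wrist view shows the tray at (285–459, 171–282), with its edges parallel to the image axes, so the tool yaw matches the tray yaw. Aluminium cap is at (310,225), jar (372,199), dropper cap (455,217) and white cap (380,285).

```bash
python3 - <<'E'
from h import *
c=calibration("wrist");im=grab_frame("wrist").astype(int)
for p in [(285,171),(459,171),(287,282),(452,282)]: print("corner",p,ray("wrist",p,.016)[:2])
g=im.max(2)
def blob(mask,seed,z):
    n,l,st,ce=cv2.connectedComponentsWithStats(mask.astype(np.uint8));k=l[seed[1],seed[0]]
    print(seed,k,st[k],ce[k].round(1),ray("wrist",ce[k],z)[:2])
m=g<60; m2=np.zeros_like(m);m2[195:250,280:340]=1
blob(m&m2,(310,225),.1305)
m2[:]=0;m2[190:250,425:490]=1;blob(m&m2,(458,217),.116)
m2[:]=0;m2[170:232,340:402]=1;blob((g<75)&m2,(372,195),.039)
m2[:]=0;m2[272:299,360:405]=1;blob((im.min(2)>180)&m2,(382,285),.124)
for n in("aluminium_bottle","dropper_bottle","square_bottle","cream_jar","tray"):
    for r in spot_point(n,"wrist")[:2]: print(n,round(r["score"],2),np.round(r["uv"]),ray("wrist",r["uv"],0 if n=="tray" else .004)[:2])
E
```

```text
corner (285, 171) [0.5887 0.0614]
corner (459, 171) [ 0.5508 -0.1222]
corner (287, 282) [0.4641 0.0872]
corner (452, 282) [ 0.4254 -0.1001]
(310, 225) 1 [293 209  30  37 927] [307.7 227.3] [0.5481 0.0428]
(458, 217) 1 [433 201  40  33 979] [452.4 217.5] [ 0.5285 -0.0778]
(372, 195) 1 [ 346  177   48   48 1521] [367.9 201.4] [ 0.5423 -0.0181]
(382, 285) 2 [365 276  34  23 642] [381.4 288.4] [ 0.4808 -0.008 ]
aluminium_bottle 0.61 [311. 204.] [0.5456 0.0426]
aluminium_bottle 0.57 [363. 249.] [ 0.4818 -0.0053]
dropper_bottle 0.85 [422. 201.] [ 0.5241 -0.0795]
dropper_bottle 0.42 [614. 186.] [ 0.4973 -0.2927]
square_bottle 0.7 [366. 250.] [ 0.4795 -0.0083]
square_bottle 0.66 [399. 333.] [ 0.3657 -0.0305]
cream_jar 0.87 [365. 196.] [ 0.5426 -0.0171]
tray 0.82 [364. 226.] [ 0.5073 -0.0107]
```

arm_command(commands=[{"tx":-0.005,"ty":-0.008,"tz":0.05,"twist":0},{"tx":-0.012,"ty":-0.018,"tz":0.12,"twist":0},{"tx":-0.012,"ty":-0.018,"tz":0.2,"twist":0},{"tx":-0.012,"ty":-0.018,"tz":0.26,"twist":0},{"tx":-0.012,"ty":-0.018,"tz":0.3,"twist":0},{"tx":-0.012,"ty":-0.018,"tz":0.31,"twist":0},{"tx":-0.012,"ty":-0.018,"tz":0.31,"twist":0},{"tx":-0.012,"ty":-0.018,"tz":0.31,"twist":0}])

```text
t: 4.37
eef_pos: [0.547, 0.0433, 0.1663]
ee_rot: [-3.141, -0.001, -0.2]
force: [-0.4, 0.9, 0.5]
width: 0.0877
gripper_force: 0.0
```

```bash
python3 - <<'E'
from h import *
s=get_state();print(s["eef_pos"],s["ee_rot"])
im=grab_frame("wrist")
e=s["eef_pos"];print("tcp proj",proj("wrist",e),"cap top at tcp xy",proj("wrist",[e[0],e[1],.149]),"cap bottom",proj("wrist",[e[0],e[1],.112]))
cv2.imwrite("pics/w2.png",im[:,:,::-1])
E
```

```text
[0.54696146 0.04326143 0.16633363] [-3.14126047e+00 -1.06861910e-03 -2.00138505e-01]
tcp proj [315.5 271.2] cap top at tcp xy [315.5 261.2] cap bottom [315.5 244.1]
```

View pics/w2.png

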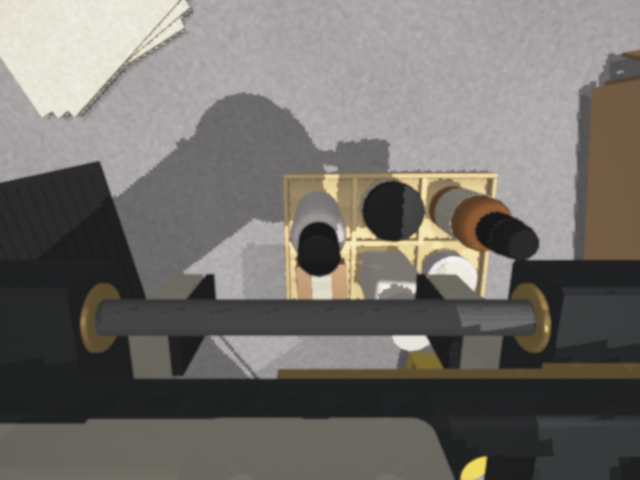

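The wrist view shows the aluminium cap top centred near (319,255), against (315.5,261) expected, so I shift about +3 mm in x and +2 mm in tool y, then descend and grip.

arm_command(commands=[{"tx":0.006,"ty":0.005,"tz":0.0,"twist":0},{"tx":0.012,"ty":0.009,"tz":0.01,"twist":0},{"tx":0.012,"ty":0.009,"tz":0.05,"twist":0},{"tx":0.012,"ty":0.009,"tz":0.1,"twist":0},{"tx":0.012,"ty":0.009,"tz":0.15,"twist":0},{"tx":0.012,"ty":0.009,"tz":0.185,"twist":0},{"tx":0.012,"ty":0.009,"tz":0.195,"twist":0},{"tx":0.012,"ty":0.009,"tz":0.195,"twist":0}])

```text
t: 5.08
eef_pos: [0.5485, 0.0397, 0.1157]
ee_rot: [3.141, 0.001, -0.201]
force: [-0.0, 0.5, -0.2]
width: 0.0874
gripper_force: 0.0
```

arm_command(commands=[{"tx":0,"ty":0,"tz":0,"twist":0},{"tx":0,"ty":0,"tz":0,"twist":0},{"tx":0,"ty":0,"tz":0,"twist":0},{"tx":0,"ty":0,"tz":0,"twist":0},{"tx":0,"ty":0,"tz":0,"twist":0},{"tx":0,"ty":0,"tz":0,"twist":0},{"tx":0,"ty":0,"tz":0,"twist":0},{"tx":0,"ty":0,"tz":0,"twist":0}], claw=0, grip_force=25)

```text
t: 5.75
eef_pos: [0.549, 0.04, 0.1168]
ee_rot: [-3.142, -0.0, -0.201]
force: [-0.7, -0.6, -0.4]
width: 0.0399
gripper_force: 0.0
```

arm_command(commands=[{"tx":0,"ty":0,"tz":0,"twist":0},{"tx":0,"ty":0,"tz":0,"twist":0},{"tx":0,"ty":0,"tz":0,"twist":0},{"tx":0,"ty":0,"tz":0,"twist":0},{"tx":0,"ty":0,"tz":0,"twist":0},{"tx":0,"ty":0,"tz":0,"twist":0},{"tx":0,"ty":0,"tz":0,"twist":0},{"tx":0,"ty":0,"tz":0,"twist":0}])

```text
t: 6.42
eef_pos: [0.549, 0.0401, 0.1167]
ee_rot: [-3.142, -0.0, -0.201]
force: [-0.4, -0.2, -0.6]
width: 0.0005
gripper_force: 0.0
```

```bash
python3 - <<'E'
from h import *
s=get_state();print(s["eef_pos"],s["width"],s["gripper_force"],s["force"],s["moment"])
E
```

```text
[0.5489631  0.04005066 0.11673629] 0.0004991585177546672 0.0 [-0.38027739 -0.15673228 -0.61359343] [-0.02957358  0.01389209 -0.04793287]
```

```bash
python3 - <<'E'
from h import *
a=grab_frame("wrist")[:,:,::-1];b=grab_frame("scene")[:,:,::-1]
c=cv2.resize(b[140:320,220:460],(640,480))
cv2.imwrite("pics/c3.png",cv2.resize(np.hstack([a,c]),(800,300)))
E
```

```text
(no output)
```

View pics/c3.png

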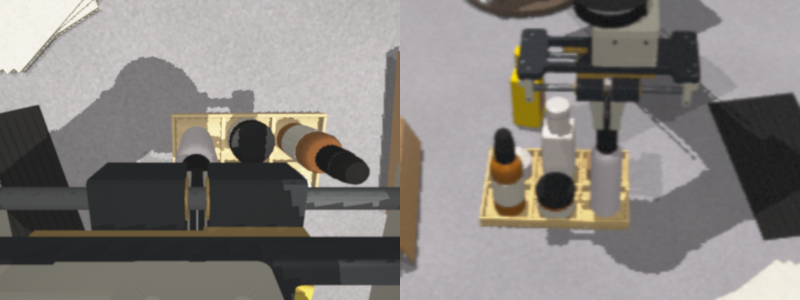

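The fingers shut at (314,320) in wrist pixels while the cap is at about (312,256). The bottle is still upright, just ahead of the fingers, so I measure the offset.

```bash
python3 - <<'E'
from h import *
s=get_state();e=s["eef_pos"]
a=grab_frame("wrist");b=grab_frame("scene")
print("tcp in wrist",proj("wrist",e),"scene",proj("scene",e))
for n,z in(("top",.149),("capbot",.112),("base",.004)): print(n,"at est",proj("wrist",[.549,.041,z]),proj("scene",[.549,.041,z]))
for cam in("wrist","scene"):
  for r in spot_point("aluminium_bottle",cam)[:1]+spot_point("cream_jar",cam)[:1]: print(cam,r["uv"],ray(cam,r["uv"],.004)[:2])
x=cv2.resize(a[220:380,250:380,::-1],None,fx=3,fy=3); y=cv2.resize(b[190:290,310:385,::-1],(360,480))
cv2.imwrite("pics/c4.png",np.hstack([x,y]))
E
```

```text
tcp in wrist [315.6 271.1] scene [343.3 227.3]
top at est [313.4 295.4] [344.2 215.5]
capbot at est [313.7 268.4] [343.8 229. ]
base at est [314.3 225. ] [342.7 264.4]
wrist [316.0, 228.4] [0.546  0.0402]
wrist [392.9, 218.6] [ 0.5415 -0.0224]
scene [345.1, 263.9] [0.5485 0.0463]
scene [313.8, 266.8] [ 0.5458 -0.0218]
```

View pics/c4.png

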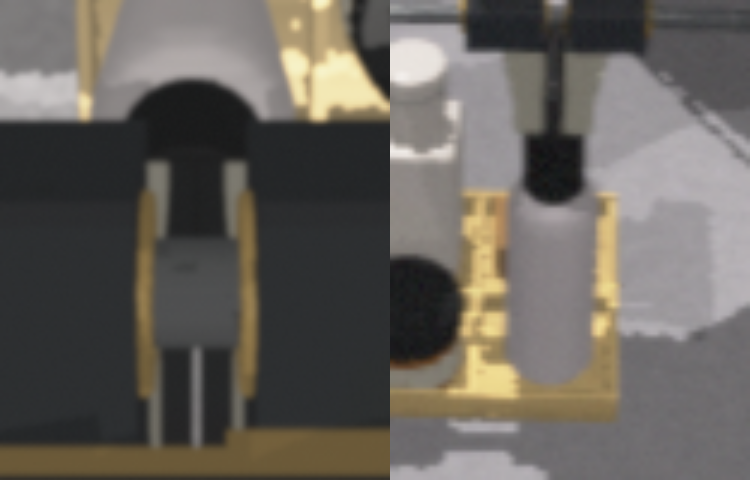

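The width reads 0 and the force 0, so the cap isn't held. I open, rise, step aside and re-measure the cap with unobstructed views.

arm_command(commands=[{"tx":0,"ty":0,"tz":0,"twist":0},{"tx":0,"ty":0,"tz":0,"twist":0},{"tx":0,"ty":0,"tz":0,"twist":0},{"tx":0,"ty":0,"tz":0,"twist":0},{"tx":0,"ty":0,"tz":0,"twist":0},{"tx":0,"ty":0,"tz":0,"twist":0},{"tx":0,"ty":0,"tz":0,"twist":0},{"tx":0,"ty":0,"tz":0,"twist":0}], claw=1)

```text
t: 7.48
eef_pos: [0.549, 0.04, 0.1167]
ee_rot: [3.142, -0.0, -0.201]
force: [-0.0, -0.3, 0.6]
width: 0.0482
gripper_force: 0.0
```

arm_command(commands=[{"tx":0,"ty":0,"tz":0,"twist":0},{"tx":0,"ty":0,"tz":0,"twist":0},{"tx":0,"ty":0,"tz":0,"twist":0},{"tx":0,"ty":0,"tz":0,"twist":0},{"tx":0,"ty":0,"tz":-0.05,"twist":0},{"tx":0,"ty":0,"tz":-0.15,"twist":0},{"tx":0,"ty":0,"tz":-0.3,"twist":0},{"tx":0,"ty":0,"tz":-0.4,"twist":0}])

```text
t: 8.15
eef_pos: [0.5495, 0.0399, 0.2194]
ee_rot: [-3.141, -0.002, -0.2]
force: [0.8, 0.5, 0.7]
width: 0.0879
gripper_force: 0.0
```

arm_command(commands=[{"tx":0,"ty":-0.03,"tz":-0.03,"twist":0},{"tx":0,"ty":-0.1,"tz":-0.05,"twist":0},{"tx":0,"ty":-0.22,"tz":-0.05,"twist":0},{"tx":0,"ty":-0.35,"tz":-0.05,"twist":0},{"tx":0,"ty":-0.47,"tz":-0.05,"twist":0},{"tx":0,"ty":-0.57,"tz":-0.05,"twist":0},{"tx":0,"ty":-0.6,"tz":-0.05,"twist":0},{"tx":0,"ty":-0.6,"tz":-0.05,"twist":0}])

```text
t: 8.82
eef_pos: [0.5788, 0.1889, 0.2282]
ee_rot: [3.141, 0.001, -0.199]
force: [-0.0, -0.8, -0.2]
width: 0.088
gripper_force: 0.0
```

```bash
python3 - <<'E'
from h import *
s=get_state();e=s["eef_pos"];print(e)
t=grab_frame("top");b=grab_frame("scene");w=grab_frame("wrist")
np.savez("f5.npz",t=t,b=b,w=w,cw=calibration("wrist")["extrinsics"])
def ov(cam,im,x0,y0,w_,h_,f,xy):
    im=cv2.resize(im[y0:y0+h_,x0:x0+w_,::-1],None,fx=f,fy=f,interpolation=cv2.INTER_CUBIC).copy()
    for r,z in((.013,.149),(.013,.112),(.02,.006)):
        p=[proj(cam,[xy[0]+r*np.cos(a),xy[1]+r*np.sin(a),z]) for a in np.linspace(0,6.28,40)]
        cv2.polylines(im,[((np.array(p)-[x0,y0]+.5)*f-.5).round().astype(np.int32)],True,(0,0,255) if z>.01 else (255,0,0),1)
    return im
a=ov("top",t,255,175,100,100,4,(.549,.041));c=ov("scene",b,300,195,100,100,4,(.549,.041))
cv2.imwrite("pics/c5.png",np.hstack([a,c]))
E
```

```text
[0.5788408  0.18889708 0.22820039]
```

View pics/c5.png

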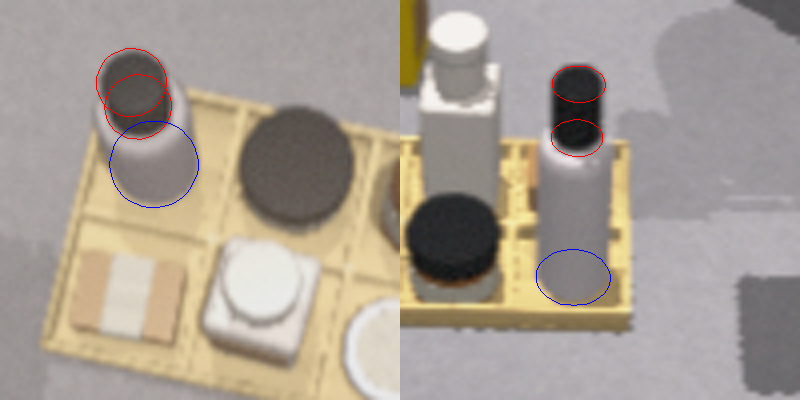

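Now the top view shows the bottle upright at about (0.549, 0.041), and the projected outline fits within 2 mm. In the shut picture the fingers seemed to end at the cap top, so I check the true fingertip height against the TCP.

```bash
python3 - <<'E'
from h import *
f=np.load("f5.npz");b=f["b"]
e=np.array([0.5788,.1889,.2282]);ty=np.array([np.sin(-.2),-np.cos(-.2),0])
P=[e+k*ty+[0,0,h] for k in(-.044,0,.044) for h in(0,.019,.066)]
q=np.array([proj("scene",p) for p in P]);print(q.tolist())
x0,y0=int(q[:,0].mean())-65,int(q[:,1].mean())-50
im=cv2.resize(b[y0:y0+110,x0:x0+130,::-1],None,fx=5,fy=5,interpolation=cv2.INTER_CUBIC)
for p,c in zip(q,[(0,0,255),(0,255,0),(255,0,0)]*3): cv2.circle(im,tuple(((p-[x0,y0]+.5)*5).astype(int).tolist()),3,c,-1)
cv2.imwrite("pics/c6.png",im);print(x0,y0)
E
```

```text
[[452.6, 186.3], [454.5, 178.1], [459.4, 156.7], [428.1, 185.8], [429.6, 177.6], [433.5, 156.2], [403.7, 185.3], [404.8, 177.1], [407.8, 155.8]]
365 123
```

View pics/c6.png

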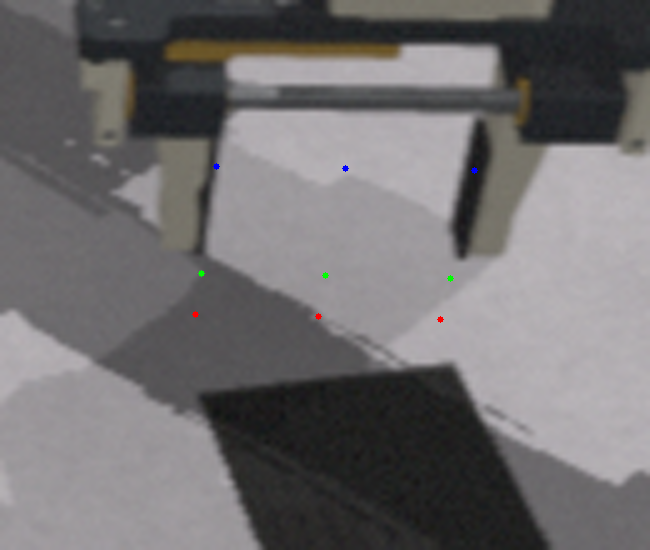

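The fingertips really sit about 60 crop px above the projected TCP. In both the scene and wrist views they are about 35 mm behind the reported TCP, and centred in x and y. At reported z = 0.117 the fingers therefore shut just above the cap. From here I use real tip z = reported z + 0.035.

arm_command(commands=[{"tx":0,"ty":0.05,"tz":0,"twist":0},{"tx":0,"ty":0.15,"tz":0,"twist":0},{"tx":0,"ty":0.28,"tz":0,"twist":0},{"tx":0,"ty":0.42,"tz":0,"twist":0},{"tx":0,"ty":0.52,"tz":0,"twist":0},{"tx":0,"ty":0.58,"tz":0.03,"twist":0},{"tx":0,"ty":0.6,"tz":0.1,"twist":0},{"tx":0,"ty":0.6,"tz":0.18,"twist":0}])

```text
t: 9.63
eef_pos: [0.549, 0.0378, 0.185]
ee_rot: [-3.14, -0.003, -0.204]
force: [-0.1, -0.0, -0.9]
width: 0.0877
gripper_force: 0.0
```

arm_command(commands=[{"tx":0,"ty":0,"tz":0.08,"twist":0},{"tx":0,"ty":0,"tz":0.15,"twist":0},{"tx":0,"ty":0,"tz":0.22,"twist":0},{"tx":0,"ty":0,"tz":0.29,"twist":0},{"tx":0,"ty":0,"tz":0.35,"twist":0},{"tx":0,"ty":0,"tz":0.39,"twist":0},{"tx":0,"ty":0,"tz":0.4,"twist":0},{"tx":0,"ty":0,"tz":0.4,"twist":0}])

```text
t: 10.3
eef_pos: [0.5485, 0.0394, 0.0837]
ee_rot: [3.141, 0.001, -0.201]
force: [-0.1, -0.4, -0.0]
width: 0.0873
gripper_force: 0.0
```

arm_command(commands=[{"tx":0,"ty":0,"tz":0,"twist":0},{"tx":0,"ty":0,"tz":0,"twist":0},{"tx":0,"ty":0,"tz":0,"twist":0},{"tx":0,"ty":0,"tz":0,"twist":0},{"tx":0,"ty":0,"tz":0,"twist":0},{"tx":0,"ty":0,"tz":0,"twist":0},{"tx":0,"ty":0,"tz":0,"twist":0},{"tx":0,"ty":0,"tz":0,"twist":0}], claw=0)

```text
t: 10.97
eef_pos: [0.549, 0.0401, 0.0843]
ee_rot: [-3.142, -0.0, -0.201]
force: [0.2, 0.9, -0.8]
width: 0.0398
gripper_force: 0.0
```

arm_command(commands=[{"tx":0,"ty":0,"tz":0,"twist":0},{"tx":0,"ty":0,"tz":0,"twist":0},{"tx":0,"ty":0,"tz":0,"twist":0},{"tx":0,"ty":0,"tz":0,"twist":0},{"tx":0,"ty":0,"tz":0,"twist":0},{"tx":0,"ty":0,"tz":0,"twist":0},{"tx":0,"ty":0,"tz":0,"twist":0},{"tx":0,"ty":0,"tz":0,"twist":0}])

```text
t: 11.63
eef_pos: [0.5489, 0.0401, 0.0842]
ee_rot: [-3.142, 0.0, -0.201]
force: [-1.3, -0.7, -1.0]
width: 0.0254
gripper_force: 25.0
```

Gripped (width 25.4 mm, 25 N). I lift it and carry it to the mat at (0.585, 0.29).

arm_command(commands=[{"tx":0,"ty":0,"tz":-0.02,"twist":0},{"tx":0,"ty":0,"tz":-0.06,"twist":0},{"tx":0,"ty":0,"tz":-0.12,"twist":0},{"tx":0,"ty":0,"tz":-0.18,"twist":0},{"tx":0,"ty":0,"tz":-0.23,"twist":0},{"tx":0,"ty":0,"tz":-0.27,"twist":0},{"tx":0,"ty":0,"tz":-0.28,"twist":0},{"tx":0,"ty":0,"tz":-0.28,"twist":0}])

```text
t: 12.3
eef_pos: [0.5494, 0.0402, 0.1553]
ee_rot: [-3.14, -0.002, -0.201]
force: [0.7, -0.4, -1.4]
width: 0.0256
gripper_force: 25.0
```

arm_command(commands=[{"tx":0,"ty":-0.03,"tz":0,"twist":0},{"tx":-0.01,"ty":-0.09,"tz":0,"twist":0},{"tx":-0.01,"ty":-0.17,"tz":0,"twist":0},{"tx":-0.02,"ty":-0.27,"tz":0,"twist":0},{"tx":-0.02,"ty":-0.38,"tz":0,"twist":0},{"tx":-0.03,"ty":-0.5,"tz":0,"twist":0},{"tx":-0.03,"ty":-0.61,"tz":0,"twist":0},{"tx":-0.04,"ty":-0.71,"tz":0,"twist":0}])

```text
t: 12.97
eef_pos: [0.5743, 0.2178, 0.1529]
ee_rot: [3.14, 0.001, -0.201]
force: [0.9, 0.2, -0.9]
width: 0.0257
gripper_force: 25.0
```

arm_command(commands=[{"tx":0,"ty":-0.1,"tz":0,"twist":0},{"tx":-0.01,"ty":-0.18,"tz":0,"twist":0},{"tx":-0.02,"ty":-0.24,"tz":0,"twist":0},{"tx":-0.02,"ty":-0.28,"tz":0,"twist":0},{"tx":-0.02,"ty":-0.3,"tz":0.02,"twist":0},{"tx":-0.02,"ty":-0.3,"tz":0.06,"twist":0},{"tx":-0.02,"ty":-0.3,"tz":0.11,"twist":0},{"tx":-0.02,"ty":-0.3,"tz":0.16,"twist":0}])

```text
t: 13.63
eef_pos: [0.5843, 0.2893, 0.113]
ee_rot: [3.141, 0.001, -0.202]
force: [-0.1, -0.9, -1.5]
width: 0.0254
gripper_force: 25.0
```

```bash
python3 - <<'E'
from h import *
s=get_state();print(s["eef_pos"],s["width"],s["gripper_force"])
E
```

```text
[0.58425479 0.28928382 0.11302799] 0.025410437457364887 24.992933571338654
```

arm_command(commands=[{"tx":0,"ty":0,"tz":0.03,"twist":0},{"tx":0,"ty":0,"tz":0.06,"twist":0},{"tx":0,"ty":0,"tz":0.085,"twist":0},{"tx":0,"ty":0,"tz":0.105,"twist":0},{"tx":0,"ty":0,"tz":0.117,"twist":0},{"tx":0,"ty":0,"tz":0.122,"twist":0},{"tx":0,"ty":0,"tz":0.124,"twist":0},{"tx":0,"ty":0,"tz":0.124,"twist":0}])

```text
t: 14.3
eef_pos: [0.5848, 0.2906, 0.0835]
ee_rot: [-3.141, -0.0, -0.201]
force: [-0.6, -1.0, -2.3]
width: 0.0254
gripper_force: 25.0
```

arm_command(commands=[{"tx":0,"ty":0,"tz":0,"twist":0},{"tx":0,"ty":0,"tz":0,"twist":0},{"tx":0,"ty":0,"tz":0,"twist":0},{"tx":0,"ty":0,"tz":0,"twist":0},{"tx":0,"ty":0,"tz":0,"twist":0},{"tx":0,"ty":0,"tz":0,"twist":0},{"tx":0,"ty":0,"tz":0,"twist":0},{"tx":0,"ty":0,"tz":0,"twist":0}], claw=1)

```text
t: 14.97
eef_pos: [0.5846, 0.2905, 0.0832]
ee_rot: [3.142, -0.0, -0.201]
force: [-0.7, 0.4, 0.2]
width: 0.0731
gripper_force: 0.0
```

arm_command(commands=[{"tx":0,"ty":0,"tz":-0.03,"twist":0},{"tx":0,"ty":0,"tz":-0.1,"twist":0},{"tx":0,"ty":0,"tz":-0.2,"twist":0},{"tx":0,"ty":0,"tz":-0.3,"twist":0},{"tx":0,"ty":0,"tz":-0.4,"twist":0},{"tx":0,"ty":0,"tz":-0.47,"twist":0},{"tx":0,"ty":0,"tz":-0.5,"twist":0},{"tx":0,"ty":0,"tz":-0.5,"twist":0}])

```text
t: 15.63
eef_pos: [0.5855, 0.2911, 0.2109]
ee_rot: [-3.138, -0.003, -0.201]
force: [-0.1, 0.0, 0.2]
width: 0.0875
gripper_force: 0.0
```

```bash
python3 - <<'E'
from h import *
t=grab_frame("top");b=grab_frame("scene");cv2.imwrite("pics/t7.png",b[:,:,::-1])
s=get_state();print(s["eef_pos"],s["ee_rot"])
# dropper cap: dark blob in top view, several dark areas
m=(t.max(2)<70).astype(np.uint8);m2=np.zeros_like(m);m2[200:245,345:395]=1
n,l,st,ce=cv2.connectedComponentsWithStats(m*m2)
for k in range(1,n):
    if st[k,4]>40: print("dropper dark",st[k],ce[k],ray("top",ce[k],.116)[:2])
for n,z,p0 in(("dropper_bottle",.004,(.526,-.08)),("square_bottle",.004,(.479,-.010))):
  for cam in("top","scene"):
    for r in spot_point(n,cam)[:2]: print(n,cam,round(r["score"],2),ray(cam,r["uv"],z)[:2])
def ov(cam,im,x0,y0,w_,h_,f):
    im=cv2.resize(im[y0:y0+h_,x0:x0+w_,::-1],None,fx=f,fy=f,interpolation=cv2.INTER_CUBIC).copy()
    for xy,L in(((.526,-.080),((.013,.117),(.013,.093),(.0125,.139))),((.479,-.010),((.015,.094),(.015,.128)))):
      for r,z in L:
        p=[proj(cam,[xy[0]+r*np.cos(a),xy[1]+r*np.sin(a),z]) for a in np.linspace(0,6.28,40)]
        cv2.polylines(im,[((np.array(p)-[x0,y0]+.5)*f-.5).round().astype(np.int32)],True,(0,0,255),1)
    return im
cv2.imwrite("pics/c7.png",np.hstack([ov("top",t,300,195,100,100,4),ov("scene",b,265,190,100,100,4)]))
E
```

```text
[0.58414007 0.29030673 0.20753176] [ 3.14139197e+00  8.25290571e-04 -2.01053030e-01]
dropper dark [360 209  15  17 125] [366.632 218.28 ] [ 0.5239 -0.0803]
dropper_bottle top 0.74 [ 0.524  -0.0878]
dropper_bottle scene 0.78 [ 0.5205 -0.0792]
dropper_bottle scene 0.57 [ 0.5355 -0.0249]
square_bottle top 0.88 [ 0.3622 -0.0304]
square_bottle top 0.6 [ 0.4798 -0.0104]
square_bottle scene 0.85 [ 0.3685 -0.0438]
square_bottle scene 0.62 [ 0.4751 -0.0145]
```

View pics/c7.png

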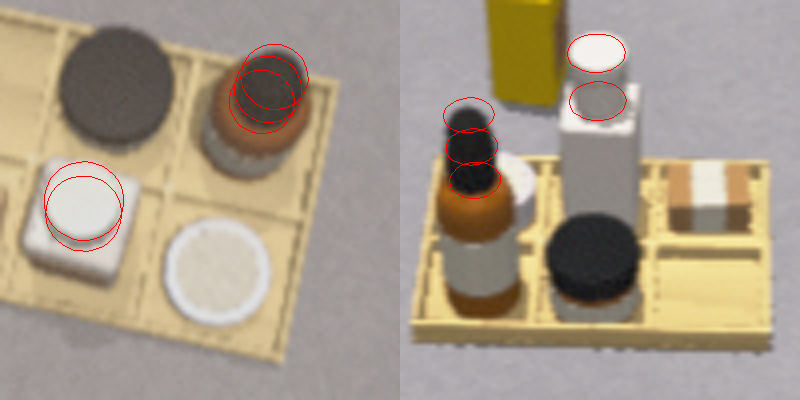

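The scene crop shows the aluminium bottle's compartment empty. The projected square cap fits at (0.478, -0.010), and the dropper collar fits at about (0.5245, -0.080). Next is the dropper.

arm_command(commands=[{"tx":0,"ty":0.05,"tz":0,"twist":0},{"tx":0.01,"ty":0.13,"tz":0,"twist":0},{"tx":0.01,"ty":0.23,"tz":0,"twist":0},{"tx":0.02,"ty":0.34,"tz":0,"twist":0},{"tx":0.02,"ty":0.46,"tz":0,"twist":0},{"tx":0.03,"ty":0.58,"tz":0,"twist":0},{"tx":0.03,"ty":0.7,"tz":0,"twist":0},{"tx":0.03,"ty":0.82,"tz":0,"twist":0}])

```text
t: 16.6
eef_pos: [0.55, 0.0854, 0.208]
ee_rot: [3.141, 0.0, -0.201]
force: [0.3, -0.3, 0.5]
width: 0.0875
gripper_force: 0.0
```

arm_command(commands=[{"tx":0,"ty":0.12,"tz":0,"twist":0},{"tx":0.01,"ty":0.24,"tz":0,"twist":0},{"tx":0.01,"ty":0.36,"tz":0,"twist":0},{"tx":0.02,"ty":0.47,"tz":0,"twist":0},{"tx":0.02,"ty":0.57,"tz":0,"twist":0},{"tx":0.03,"ty":0.64,"tz":0,"twist":0},{"tx":0.03,"ty":0.68,"tz":0,"twist":0},{"tx":0.03,"ty":0.68,"tz":0.02,"twist":0}])

```text
t: 17.27
eef_pos: [0.524, -0.0823, 0.2039]
ee_rot: [-3.141, -0.001, -0.203]
force: [0.0, 1.1, 1.0]
width: 0.0879
gripper_force: 0.0
```

arm_command(commands=[{"tx":0,"ty":0,"tz":0.03,"twist":0},{"tx":0,"ty":0,"tz":0.1,"twist":0},{"tx":0,"ty":0,"tz":0.2,"twist":0},{"tx":0,"ty":0,"tz":0.25,"twist":0},{"tx":0,"ty":0,"tz":0.25,"twist":0},{"tx":0,"ty":0,"tz":0.25,"twist":0},{"tx":0,"ty":0,"tz":0.25,"twist":0},{"tx":0,"ty":0,"tz":0.25,"twist":0}])

```text
t: 17.93
eef_pos: [0.5254, -0.0796, 0.1418]
ee_rot: [-3.141, -0.002, -0.2]
force: [0.1, 0.3, 0.2]
width: 0.0877
gripper_force: 0.0
```

```bash
python3 - <<'E'
from h import *
s=get_state();e=s["eef_pos"];print(e,s["ee_rot"])
im=grab_frame("wrist")
x0,y0,f=230,150,4
p=[proj("wrist",[e[0],e[1],z]) for z in(.093,.117,.139)];print(p)
c=cv2.resize(im[y0:y0+150,x0:x0+180,::-1],None,fx=f,fy=f,interpolation=cv2.INTER_CUBIC)
for z in(.093,.117,.139):
    q=np.array([proj("wrist",[e[0]+.013*np.cos(a),e[1]+.013*np.sin(a),z]) for a in np.linspace(0,6.28,40)])
    cv2.polylines(c,[((q-[x0,y0]+.5)*f-.5).round().astype(np.int32)],True,(0,0,255),1)
cv2.imwrite("pics/c8.png",c)
E
```

```text
[ 0.52539402 -0.07959653  0.14176282] [-3.14110616e+00 -1.78614259e-03 -2.00155796e-01]
[array([315.4, 246.1]), array([315.3, 257. ]), array([315.3, 269.2])]
```

View pics/c8.png

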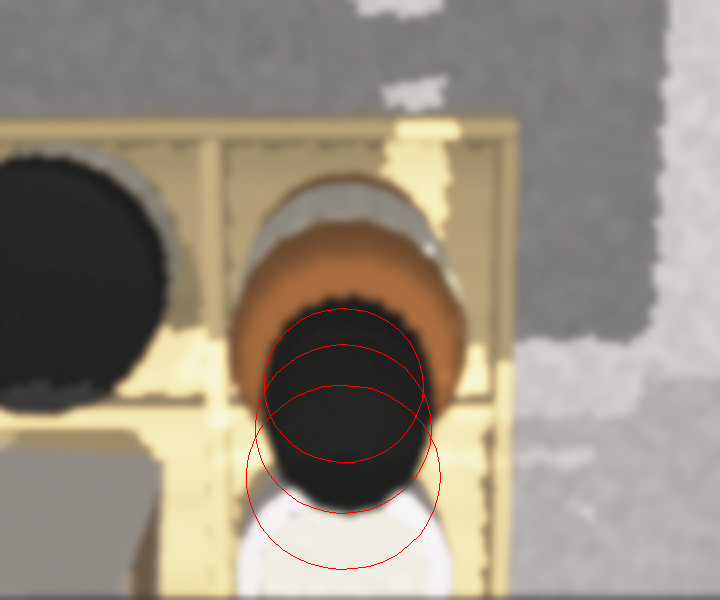

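The wrist crop shows the dropper collar at (349,400), within 2 mm of the projected circles at (343,410). I apply a small correction, descend and grip.

arm_command(commands=[{"tx":0.006,"ty":0.004,"tz":0.03,"twist":0},{"tx":0.006,"ty":0.004,"tz":0.09,"twist":0},{"tx":0.006,"ty":0.004,"tz":0.16,"twist":0},{"tx":0.006,"ty":0.004,"tz":0.22,"twist":0},{"tx":0.006,"ty":0.004,"tz":0.27,"twist":0},{"tx":0.006,"ty":0.004,"tz":0.31,"twist":0},{"tx":0.006,"ty":0.004,"tz":0.32,"twist":0},{"tx":0.006,"ty":0.004,"tz":0.32,"twist":0}])

```text
t: 18.65
eef_pos: [0.5255, -0.0814, 0.0601]
ee_rot: [3.141, 0.001, -0.201]
force: [0.9, 0.2, 0.5]
width: 0.0873
gripper_force: 0.0
```

arm_command(commands=[{"tx":0,"ty":0,"tz":0,"twist":0},{"tx":0,"ty":0,"tz":0,"twist":0},{"tx":0,"ty":0,"tz":0,"twist":0},{"tx":0,"ty":0,"tz":0,"twist":0},{"tx":0,"ty":0,"tz":0,"twist":0},{"tx":0,"ty":0,"tz":0,"twist":0},{"tx":0,"ty":0,"tz":0,"twist":0},{"tx":0,"ty":0,"tz":0,"twist":0}], claw=0)

```text
t: 19.32
eef_pos: [0.5258, -0.0813, 0.0608]
ee_rot: [-3.142, -0.0, -0.201]
force: [-0.1, -1.5, 0.1]
width: 0.0396
gripper_force: 0.0
```

arm_command(commands=[{"tx":0,"ty":0,"tz":0,"twist":0},{"tx":0,"ty":0,"tz":0,"twist":0},{"tx":0,"ty":0,"tz":0,"twist":0},{"tx":0,"ty":0,"tz":0,"twist":0},{"tx":0,"ty":0,"tz":0,"twist":0},{"tx":0,"ty":0,"tz":0,"twist":0},{"tx":0,"ty":0,"tz":0,"twist":0},{"tx":0,"ty":0,"tz":0,"twist":0}])

```text
t: 19.98
eef_pos: [0.5258, -0.0812, 0.0607]
ee_rot: [-3.142, 0.0, -0.201]
force: [0.4, 0.7, -1.1]
width: 0.0252
gripper_force: 25.0
```

Gripped (25.2 mm). I lift it and carry it to the mat at (0.50, 0.29).

arm_command(commands=[{"tx":0,"ty":0,"tz":-0.02,"twist":0},{"tx":0,"ty":0,"tz":-0.08,"twist":0},{"tx":0,"ty":0,"tz":-0.17,"twist":0},{"tx":0,"ty":0,"tz":-0.28,"twist":0},{"tx":0,"ty":0,"tz":-0.39,"twist":0},{"tx":0,"ty":0,"tz":-0.49,"twist":0},{"tx":0,"ty":0,"tz":-0.55,"twist":0},{"tx":0,"ty":0,"tz":-0.56,"twist":0}])

```text
t: 20.65
eef_pos: [0.5273, -0.0813, 0.2043]
ee_rot: [-3.14, -0.005, -0.201]
force: [0.6, 0.2, -1.7]
width: 0.0253
gripper_force: 25.0
```

arm_command(commands=[{"tx":0,"ty":-0.04,"tz":0,"twist":0},{"tx":-0.02,"ty":-0.11,"tz":0,"twist":0},{"tx":-0.05,"ty":-0.2,"tz":0,"twist":0},{"tx":-0.08,"ty":-0.3,"tz":0,"twist":0},{"tx":-0.11,"ty":-0.41,"tz":0,"twist":0},{"tx":-0.14,"ty":-0.52,"tz":0,"twist":0},{"tx":-0.17,"ty":-0.63,"tz":0,"twist":0},{"tx":-0.2,"ty":-0.74,"tz":0,"twist":0}])

```text
t: 21.32
eef_pos: [0.5123, 0.1114, 0.199]
ee_rot: [3.14, 0.002, -0.201]
force: [0.9, 0.3, -1.8]
width: 0.0255
gripper_force: 25.0
```

arm_command(commands=[{"tx":-0.03,"ty":-0.11,"tz":0,"twist":0},{"tx":-0.06,"ty":-0.22,"tz":0,"twist":0},{"tx":-0.09,"ty":-0.33,"tz":0,"twist":0},{"tx":-0.12,"ty":-0.44,"tz":0,"twist":0},{"tx":-0.15,"ty":-0.54,"tz":0,"twist":0},{"tx":-0.18,"ty":-0.62,"tz":0,"twist":0},{"tx":-0.2,"ty":-0.67,"tz":0,"twist":0},{"tx":-0.2,"ty":-0.69,"tz":0,"twist":0}])

```text
t: 21.98
eef_pos: [0.4978, 0.2906, 0.199]
ee_rot: [3.14, 0.002, -0.199]
force: [0.1, 0.1, -2.6]
width: 0.0251
gripper_force: 25.0
```

arm_command(commands=[{"tx":0,"ty":0,"tz":0.05,"twist":0},{"tx":0,"ty":0,"tz":0.13,"twist":0},{"tx":0,"ty":0,"tz":0.23,"twist":0},{"tx":0,"ty":0,"tz":0.33,"twist":0},{"tx":0,"ty":0,"tz":0.42,"twist":0},{"tx":0,"ty":0,"tz":0.48,"twist":0},{"tx":0,"ty":0,"tz":0.52,"twist":0},{"tx":0,"ty":0,"tz":0.53,"twist":0}])

```text
t: 22.65
eef_pos: [0.498, 0.2874, 0.0659]
ee_rot: [3.138, 0.002, -0.202]
force: [0.4, -0.5, -2.4]
width: 0.0257
gripper_force: 25.0
```

arm_command(commands=[{"tx":0,"ty":0,"tz":0.005,"twist":0},{"tx":0,"ty":0,"tz":0.012,"twist":0},{"tx":0,"ty":0,"tz":0.02,"twist":0},{"tx":0,"ty":0,"tz":0.027,"twist":0},{"tx":0,"ty":0,"tz":0.032,"twist":0},{"tx":0,"ty":0,"tz":0.034,"twist":0},{"tx":0,"ty":0,"tz":0.034,"twist":0},{"tx":0,"ty":0,"tz":0.034,"twist":0}])

```text
t: 23.32
eef_pos: [0.4992, 0.2891, 0.0599]
ee_rot: [-3.141, -0.0, -0.201]
force: [-0.9, 0.1, -2.6]
width: 0.0257
gripper_force: 25.0
```

arm_command(commands=[{"tx":0,"ty":0,"tz":0,"twist":0},{"tx":0,"ty":0,"tz":0,"twist":0},{"tx":0,"ty":0,"tz":0,"twist":0},{"tx":0,"ty":0,"tz":0,"twist":0},{"tx":0,"ty":0,"tz":0,"twist":0},{"tx":0,"ty":0,"tz":0,"twist":0},{"tx":0,"ty":0,"tz":0,"twist":0},{"tx":0,"ty":0,"tz":0,"twist":0}], claw=1)

```text
t: 23.98
eef_pos: [0.4991, 0.289, 0.0597]
ee_rot: [3.142, -0.0, -0.201]
force: [-0.5, 0.1, 0.6]
width: 0.073
gripper_force: 0.0
```

arm_command(commands=[{"tx":0,"ty":0,"tz":-0.03,"twist":0},{"tx":0,"ty":0,"tz":-0.1,"twist":0},{"tx":0,"ty":0,"tz":-0.2,"twist":0},{"tx":0,"ty":0,"tz":-0.32,"twist":0},{"tx":0,"ty":0,"tz":-0.44,"twist":0},{"tx":0,"ty":0,"tz":-0.53,"twist":0},{"tx":0,"ty":0,"tz":-0.58,"twist":0},{"tx":0,"ty":0,"tz":-0.6,"twist":0}])

```text
t: 24.65
eef_pos: [0.5001, 0.2897, 0.2132]
ee_rot: [-3.138, -0.003, -0.201]
force: [0.1, -0.1, -0.2]
width: 0.0872
gripper_force: 0.0
```

arm_command(commands=[{"tx":0,"ty":0.05,"tz":0,"twist":0},{"tx":0.01,"ty":0.13,"tz":0,"twist":0},{"tx":0.02,"ty":0.22,"tz":0,"twist":0},{"tx":0.03,"ty":0.32,"tz":0,"twist":0},{"tx":0.05,"ty":0.42,"tz":0,"twist":0},{"tx":0.06,"ty":0.52,"tz":0,"twist":0},{"tx":0.07,"ty":0.62,"tz":0,"twist":0},{"tx":0.08,"ty":0.72,"tz":0,"twist":0}])

```text
t: 25.32
eef_pos: [0.4812, 0.1059, 0.2085]
ee_rot: [3.14, 0.002, -0.201]
force: [0.9, 0.1, 0.2]
width: 0.0878
gripper_force: 0.0
```

arm_command(commands=[{"tx":0.02,"ty":0.1,"tz":0,"twist":0},{"tx":0.03,"ty":0.2,"tz":0,"twist":0},{"tx":0.05,"ty":0.3,"tz":0,"twist":0},{"tx":0.06,"ty":0.38,"tz":0,"twist":0},{"tx":0.07,"ty":0.44,"tz":0.05,"twist":0},{"tx":0.076,"ty":0.47,"tz":0.12,"twist":0},{"tx":0.076,"ty":0.47,"tz":0.2,"twist":0},{"tx":0.076,"ty":0.47,"tz":0.24,"twist":0}])

```text
t: 25.98
eef_pos: [0.4751, -0.0123, 0.1468]
ee_rot: [3.14, 0.004, -0.203]
force: [-1.3, -0.7, -1.6]
width: 0.0879
gripper_force: 0.0
```

```bash
python3 - <<'E'
from h import *
s=get_state();e=s["eef_pos"];print(e,s["ee_rot"])
im=grab_frame("wrist");t=grab_frame("top");b=grab_frame("scene")
x0,y0,f=240,160,3
c=cv2.resize(im[y0:y0+150,x0:x0+160,::-1],None,fx=f,fy=f,interpolation=cv2.INTER_CUBIC)
for z in(.094,.128):
    q=np.array([proj("wrist",[e[0]+.015*np.cos(a),e[1]+.015*np.sin(a),z]) for a in np.linspace(0,6.28,40)])
    cv2.polylines(c,[((q-[x0,y0]+.5)*f-.5).round().astype(np.int32)],True,(0,0,255),1)
d=cv2.resize(b[150:300,390:500,::-1],(320,450))
cv2.imwrite("pics/c9.png",np.hstack([c,d]))
E
```

```text
[ 0.47514694 -0.01229526  0.14675289] [ 3.13996834  0.00401425 -0.20306062]
```

View pics/c9.png

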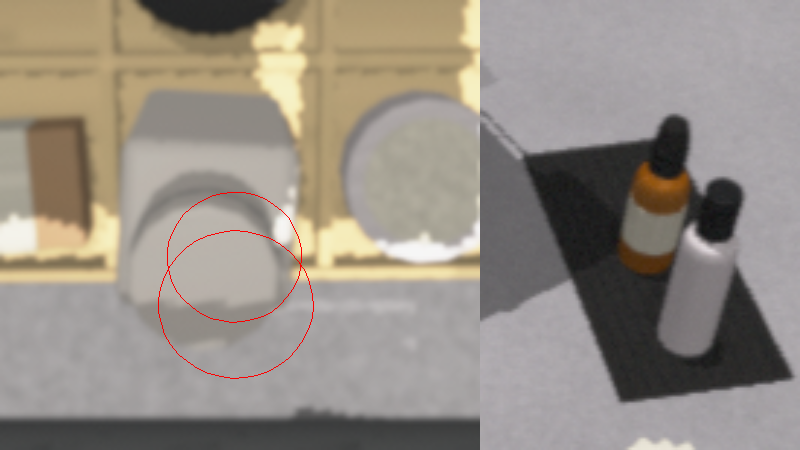

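The mat (right) holds the dropper and aluminium bottles, both upright. On the left, the white cap is centred at about (207,275), which puts the bottle at about (0.479, -0.0095) and matches the earlier fit. I descend and grip.

arm_command(commands=[{"tx":0.004,"ty":-0.004,"tz":0,"twist":0},{"tx":0.004,"ty":-0.004,"tz":0.05,"twist":0},{"tx":0.004,"ty":-0.004,"tz":0.12,"twist":0},{"tx":0.004,"ty":-0.004,"tz":0.19,"twist":0},{"tx":0.004,"ty":-0.004,"tz":0.26,"twist":0},{"tx":0.004,"ty":-0.004,"tz":0.31,"twist":0},{"tx":0.004,"ty":-0.004,"tz":0.335,"twist":0},{"tx":0.004,"ty":-0.004,"tz":0.34,"twist":0}])

```text
t: 26.8
eef_pos: [0.4791, -0.0093, 0.0644]
ee_rot: [3.141, 0.001, -0.2]
force: [-0.9, -0.5, -0.1]
width: 0.0875
gripper_force: 0.0
```

arm_command(commands=[{"tx":0,"ty":0,"tz":0,"twist":0},{"tx":0,"ty":0,"tz":0,"twist":0},{"tx":0,"ty":0,"tz":0,"twist":0},{"tx":0,"ty":0,"tz":0,"twist":0},{"tx":0,"ty":0,"tz":0,"twist":0},{"tx":0,"ty":0,"tz":0,"twist":0},{"tx":0,"ty":0,"tz":0,"twist":0},{"tx":0,"ty":0,"tz":0,"twist":0}], claw=0)

```text
t: 27.47
eef_pos: [0.4792, -0.0096, 0.0648]
ee_rot: [-3.142, -0.0, -0.201]
force: [-0.0, -0.9, 0.3]
width: 0.0403
gripper_force: 0.0
```

arm_command(commands=[{"tx":0,"ty":0,"tz":0,"twist":0},{"tx":0,"ty":0,"tz":0,"twist":0},{"tx":0,"ty":0,"tz":0,"twist":0},{"tx":0,"ty":0,"tz":0,"twist":0},{"tx":0,"ty":0,"tz":0,"twist":0},{"tx":0,"ty":0,"tz":0,"twist":0},{"tx":0,"ty":0,"tz":0,"twist":0},{"tx":0,"ty":0,"tz":0,"twist":0}])

```text
t: 28.13
eef_pos: [0.4791, -0.0095, 0.0647]
ee_rot: [3.142, 0.0, -0.201]
force: [0.5, -0.5, -1.1]
width: 0.0296
gripper_force: 25.0
```

arm_command(commands=[{"tx":0,"ty":0,"tz":-0.02,"twist":0},{"tx":0,"ty":0,"tz":-0.06,"twist":0},{"tx":0,"ty":0,"tz":-0.12,"twist":0},{"tx":0,"ty":0,"tz":-0.18,"twist":0},{"tx":0,"ty":0,"tz":-0.23,"twist":0},{"tx":0,"ty":0,"tz":-0.27,"twist":0},{"tx":0,"ty":0,"tz":-0.28,"twist":0},{"tx":0,"ty":0,"tz":-0.28,"twist":0}])

```text
t: 28.8
eef_pos: [0.4795, -0.0094, 0.1353]
ee_rot: [-3.141, -0.001, -0.201]
force: [-0.7, -0.2, -2.4]
width: 0.0297
gripper_force: 25.0
```

arm_command(commands=[{"tx":-0.02,"ty":-0.03,"tz":0,"twist":0},{"tx":-0.05,"ty":-0.1,"tz":0,"twist":0},{"tx":-0.1,"ty":-0.18,"tz":0,"twist":0},{"tx":-0.14,"ty":-0.27,"tz":0,"twist":0},{"tx":-0.19,"ty":-0.36,"tz":0,"twist":0},{"tx":-0.24,"ty":-0.45,"tz":0,"twist":0},{"tx":-0.29,"ty":-0.54,"tz":0,"twist":0},{"tx":-0.33,"ty":-0.63,"tz":0,"twist":0}])

```text
t: 29.47
eef_pos: [0.4281, 0.1622, 0.1338]
ee_rot: [3.14, 0.001, -0.201]
force: [0.8, -0.8, -2.4]
width: 0.0295
gripper_force: 25.0
```

arm_command(commands=[{"tx":-0.04,"ty":-0.09,"tz":0,"twist":0},{"tx":-0.07,"ty":-0.18,"tz":0,"twist":0},{"tx":-0.1,"ty":-0.27,"tz":0,"twist":0},{"tx":-0.12,"ty":-0.35,"tz":0,"twist":0},{"tx":-0.14,"ty":-0.42,"tz":0,"twist":0},{"tx":-0.16,"ty":-0.47,"tz":0.02,"twist":0},{"tx":-0.16,"ty":-0.49,"tz":0.06,"twist":0},{"tx":-0.16,"ty":-0.49,"tz":0.12,"twist":0}])

```text
t: 30.13
eef_pos: [0.415, 0.2907, 0.1041]
ee_rot: [-3.141, -0.0, -0.199]
force: [-0.5, 0.2, -1.4]
width: 0.0297
gripper_force: 25.0
```

arm_command(commands=[{"tx":0,"ty":0,"tz":0.05,"twist":0},{"tx":0,"ty":0,"tz":0.09,"twist":0},{"tx":0,"ty":0,"tz":0.12,"twist":0},{"tx":0,"ty":0,"tz":0.14,"twist":0},{"tx":0,"ty":0,"tz":0.155,"twist":0},{"tx":0,"ty":0,"tz":0.162,"twist":0},{"tx":0,"ty":0,"tz":0.164,"twist":0},{"tx":0,"ty":0,"tz":0.164,"twist":0}])

```text
t: 30.8
eef_pos: [0.4152, 0.2894, 0.064]
ee_rot: [-3.141, -0.0, -0.201]
force: [0.6, -0.1, -2.1]
width: 0.0295
gripper_force: 25.0
```

Square bottle is at mat height. I release it, rise, and measure the jar lid from the now clear top view.

arm_command(commands=[{"tx":0,"ty":0,"tz":0,"twist":0},{"tx":0,"ty":0,"tz":0,"twist":0},{"tx":0,"ty":0,"tz":0,"twist":0},{"tx":0,"ty":0,"tz":0,"twist":0},{"tx":0,"ty":0,"tz":0,"twist":0},{"tx":0,"ty":0,"tz":0,"twist":0},{"tx":0,"ty":0,"tz":0,"twist":0},{"tx":0,"ty":0,"tz":0,"twist":0}], claw=1)

```text
t: 31.47
eef_pos: [0.415, 0.2893, 0.0637]
ee_rot: [3.142, -0.0, -0.201]
force: [0.7, -0.0, 0.3]
width: 0.0773
gripper_force: 0.0
```

arm_command(commands=[{"tx":0,"ty":0,"tz":-0.03,"twist":0},{"tx":0,"ty":0,"tz":-0.1,"twist":0},{"tx":0,"ty":0,"tz":-0.2,"twist":0},{"tx":0,"ty":0,"tz":-0.32,"twist":0},{"tx":0,"ty":0,"tz":-0.44,"twist":0},{"tx":0,"ty":0,"tz":-0.53,"twist":0},{"tx":0,"ty":0,"tz":-0.58,"twist":0},{"tx":0,"ty":0,"tz":-0.6,"twist":0}])

```text
t: 32.13
eef_pos: [0.4158, 0.2901, 0.2169]
ee_rot: [-3.138, -0.002, -0.201]
force: [0.3, -0.0, 0.6]
width: 0.0876
gripper_force: 0.0
```

```bash
python3 - <<'E'
from h import *
t=grab_frame("top");b=grab_frame("scene");s=get_state();print(s["eef_pos"])
m=np.zeros((480,640),np.uint8);m[190:245,305:352]=1
k=((t.max(2)<90)*m).astype(np.uint8)
n,l,st,ce=cv2.connectedComponentsWithStats(k);i=1+st[1:,4].argmax();print(st[i],ce[i])
c=max(cv2.findContours((l==i).astype(np.uint8),0,1)[0],key=cv2.contourArea)
# model: silhouette of lid cylinder, minimise IoU loss
from scipy.optimize import minimize
cal=calibration("top");S=8
def sil(xy,z0=.030,z1=.048,r=.025):
    p=np.array([proj("top",[xy[0]+r*np.cos(a),xy[1]+r*np.sin(a),z],cal) for z in(z0,z1) for a in np.linspace(0,6.28,32)])
    h=cv2.convexHull(((p-[300,185]+.5)*S).astype(np.int32));g=np.zeros((60*S,60*S),np.uint8);cv2.fillPoly(g,[h],1);return g
ob=cv2.resize((l==i).astype(np.uint8)[185:245,300:360],None,fx=S,fy=S,interpolation=cv2.INTER_NEAREST)
best=min(((np.sum(sil((x,y))!=ob),x,y) for x in np.arange(.534,.552,.001) for y in np.arange(-.03,-.01,.001)));print("lid",best,ob.sum())
for cam in("top","scene"):
    for n,z in(("cream_jar",.004),("balm_tin",.004),("soap_box",.004),("carton",0)):
        for r in spot_point(n,cam)[:1]: print(n,cam,round(r["score"],2),ray(cam,r["uv"],z)[:2])
E
```

```text
[0.4151395  0.28953666 0.21465509]
[315 202  28  29 595] [328.74285714 215.98991597]
lid (np.int64(7329), np.float64(0.542), np.float64(-0.021999999999999992)) 38080
cream_jar top 0.86 [ 0.5442 -0.0222]
balm_tin top 0.77 [ 0.4667 -0.0712]
soap_box top 0.78 [0.4854 0.0451]
carton top 0.88 [ 0.4958 -0.2961]
cream_jar scene 0.56 [ 0.5376 -0.0243]
balm_tin scene 0.54 [ 0.4598 -0.0668]
soap_box scene 0.57 [0.4848 0.0428]
carton scene 0.59 [ 0.4954 -0.2946]
```

arm_command(commands=[{"tx":0.02,"ty":0.03,"tz":0,"twist":0},{"tx":0.06,"ty":0.09,"tz":0,"twist":0},{"tx":0.11,"ty":0.17,"tz":0,"twist":0},{"tx":0.17,"ty":0.26,"tz":0,"twist":0},{"tx":0.23,"ty":0.35,"tz":0,"twist":0},{"tx":0.3,"ty":0.45,"tz":0,"twist":0},{"tx":0.36,"ty":0.54,"tz":0,"twist":0},{"tx":0.42,"ty":0.63,"tz":0,"twist":0}])

```text
t: 33.3
eef_pos: [0.4867, 0.1122, 0.2137]
ee_rot: [3.142, -0.0, -0.201]
force: [0.6, -0.5, -0.3]
width: 0.0877
gripper_force: 0.0
```

arm_command(commands=[{"tx":0.06,"ty":0.09,"tz":0,"twist":0},{"tx":0.12,"ty":0.18,"tz":0,"twist":0},{"tx":0.19,"ty":0.28,"tz":0,"twist":0},{"tx":0.25,"ty":0.37,"tz":0,"twist":0},{"tx":0.3,"ty":0.44,"tz":0,"twist":0},{"tx":0.327,"ty":0.48,"tz":0.05,"twist":0},{"tx":0.327,"ty":0.489,"tz":0.12,"twist":0},{"tx":0.327,"ty":0.489,"tz":0.2,"twist":0}])

```text
t: 33.97
eef_pos: [0.5427, -0.0236, 0.1636]
ee_rot: [-3.141, -0.001, -0.203]
force: [-0.2, -0.5, 0.1]
width: 0.0879
gripper_force: 0.0
```

arm_command(commands=[{"tx":0,"ty":0,"tz":0.09,"twist":0},{"tx":0,"ty":0,"tz":0.18,"twist":0},{"tx":0,"ty":0,"tz":0.28,"twist":0},{"tx":0,"ty":0,"tz":0.37,"twist":0},{"tx":0,"ty":0,"tz":0.43,"twist":0},{"tx":0,"ty":0,"tz":0.46,"twist":0},{"tx":0,"ty":0,"tz":0.47,"twist":0},{"tx":0,"ty":0,"tz":0.47,"twist":0}])

```text
t: 34.63
eef_pos: [0.5421, -0.0224, 0.0461]
ee_rot: [3.141, 0.001, -0.201]
force: [-0.3, 1.1, 0.6]
width: 0.0873
gripper_force: 0.0
```

```bash
python3 - <<'E'
from h import *
s=get_state();e=s["eef_pos"];print(e,s["ee_rot"])
cal=calibration("wrist");im=grab_frame("wrist")
m=(im.max(2)<55).astype(np.uint8)
P=[proj("wrist",[e[0]+.025*np.cos(a),e[1]+.025*np.sin(a),z],cal) for z in(.030,.048) for a in np.linspace(0,6.28,32)]
P=np.array(P);print("pred hull",P.min(0),P.max(0))
m[262:]=0
n,l,st,ce=cv2.connectedComponentsWithStats(m)
for k in range(1,n):
    if st[k,4]>300: print(st[k],ce[k])
E
```

```text
[ 0.5421385  -0.02237239  0.04605886] [ 3.14107592e+00  5.67170185e-04 -2.00782867e-01]
pred hull [267.8 218.5] [363.1 315.9]
[ 270  220   89   42 2845] [314.40456942 243.70333919]
```

The jar lid is within 1 mm of the prediction. I descend and grip.

arm_command(commands=[{"tx":0,"ty":0,"tz":0.03,"twist":0},{"tx":0,"ty":0,"tz":0.08,"twist":0},{"tx":0,"ty":0,"tz":0.13,"twist":0},{"tx":0,"ty":0,"tz":0.17,"twist":0},{"tx":0,"ty":0,"tz":0.2,"twist":0},{"tx":0,"ty":0,"tz":0.22,"twist":0},{"tx":0,"ty":0,"tz":0.228,"twist":0},{"tx":0,"ty":0,"tz":0.228,"twist":0}])

```text
t: 35.35
eef_pos: [0.5421, -0.0221, -0.0111]
ee_rot: [3.141, 0.0, -0.201]
force: [-0.3, 0.7, -0.4]
width: 0.0879
gripper_force: 0.0
```

arm_command(commands=[{"tx":0,"ty":0,"tz":0,"twist":0},{"tx":0,"ty":0,"tz":0,"twist":0},{"tx":0,"ty":0,"tz":0,"twist":0},{"tx":0,"ty":0,"tz":0,"twist":0},{"tx":0,"ty":0,"tz":0,"twist":0},{"tx":0,"ty":0,"tz":0,"twist":0},{"tx":0,"ty":0,"tz":0,"twist":0},{"tx":0,"ty":0,"tz":0,"twist":0}], claw=0)

```text
t: 36.02
eef_pos: [0.5422, -0.0221, -0.0107]
ee_rot: [-3.142, -0.0, -0.201]
force: [-0.2, -0.0, 1.3]
width: 0.049
gripper_force: 25.0
```

```bash
python3 - <<'E'
from h import *
s=get_state();print(s["eef_pos"],s["width"],s["gripper_force"],s["force"])
E
```

```text
[ 0.54223436 -0.02212312 -0.01065412] 0.04899228853525397 25.00023990869522 [-0.16128348 -0.01266191  1.34780224]
```

Jar gripped (49 mm). I lift it and carry it to the free part of the carton, about (0.527, -0.297).

arm_command(commands=[{"tx":0,"ty":0,"tz":-0.02,"twist":0},{"tx":0,"ty":0,"tz":-0.07,"twist":0},{"tx":0,"ty":0,"tz":-0.14,"twist":0},{"tx":0,"ty":0,"tz":-0.22,"twist":0},{"tx":0,"ty":0,"tz":-0.3,"twist":0},{"tx":0,"ty":0,"tz":-0.37,"twist":0},{"tx":0,"ty":0,"tz":-0.4,"twist":0},{"tx":0,"ty":0,"tz":-0.4,"twist":0}])

```text
t: 36.68
eef_pos: [0.5433, -0.0218, 0.0911]
ee_rot: [-3.14, -0.003, -0.201]
force: [0.5, -0.4, -1.7]
width: 0.0499
gripper_force: 25.0
```

arm_command(commands=[{"tx":0.01,"ty":0.03,"tz":0,"twist":0},{"tx":0.01,"ty":0.09,"tz":0,"twist":0},{"tx":0.02,"ty":0.17,"tz":0,"twist":0},{"tx":0.04,"ty":0.26,"tz":0,"twist":0},{"tx":0.05,"ty":0.36,"tz":0,"twist":0},{"tx":0.07,"ty":0.46,"tz":0,"twist":0},{"tx":0.08,"ty":0.55,"tz":0,"twist":0},{"tx":0.09,"ty":0.64,"tz":0,"twist":0}])

```text
t: 37.35
eef_pos: [0.5309, -0.1849, 0.0873]
ee_rot: [3.141, 0.003, -0.201]
force: [-0.2, -0.6, -1.1]
width: 0.0495
gripper_force: 25.0
```

arm_command(commands=[{"tx":0.01,"ty":0.09,"tz":0,"twist":0},{"tx":0.03,"ty":0.18,"tz":0,"twist":0},{"tx":0.04,"ty":0.27,"tz":0,"twist":0},{"tx":0.05,"ty":0.35,"tz":0,"twist":0},{"tx":0.06,"ty":0.41,"tz":0,"twist":0},{"tx":0.07,"ty":0.45,"tz":0,"twist":0},{"tx":0.07,"ty":0.45,"tz":0,"twist":0},{"tx":0.07,"ty":0.45,"tz":0,"twist":0}])

```text
t: 38.02
eef_pos: [0.5262, -0.2974, 0.0879]
ee_rot: [-3.141, 0.002, -0.202]
force: [-0.1, 0.2, -1.9]
width: 0.0497
gripper_force: 25.0
```

```bash
python3 - <<'E'
from h import *
s=get_state();e=s["eef_pos"];print(e,s["ee_rot"],s["width"])
im=grab_frame("wrist");cal=calibration("wrist")
c=im[:,:,::-1].copy()
q=np.array([proj("wrist",[e[0]+.025*np.cos(a),e[1]+.025*np.sin(a),.004],cal) for a in np.linspace(0,6.28,40)])
cv2.polylines(c,[q.round().astype(np.int32)],True,(0,0,255),1)
cv2.imwrite("pics/c10.png",c)
E
```

```text
[ 0.52623566 -0.29736953  0.08791509] [-3.14133619e+00  1.95619754e-03 -2.02175785e-01] 0.049738164120312414
```

View pics/c10.png

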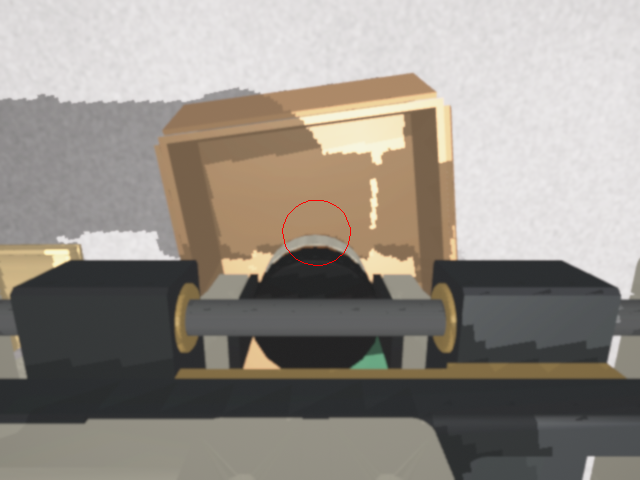

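The wrist view shows the target circle at (316,233), centred on the carton floor between its walls (cols 215–418) and ahead of the packed box. I lower the jar.

arm_command(commands=[{"tx":0,"ty":0,"tz":0.03,"twist":0},{"tx":0,"ty":0,"tz":0.09,"twist":0},{"tx":0,"ty":0,"tz":0.16,"twist":0},{"tx":0,"ty":0,"tz":0.23,"twist":0},{"tx":0,"ty":0,"tz":0.29,"twist":0},{"tx":0,"ty":0,"tz":0.34,"twist":0},{"tx":0,"ty":0,"tz":0.37,"twist":0},{"tx":0,"ty":0,"tz":0.38,"twist":0}])

```text
t: 38.73
eef_pos: [0.5261, -0.2961, -0.0074]
ee_rot: [-3.141, 0.002, -0.2]
force: [-0.4, -0.5, -1.0]
width: 0.0497
gripper_force: 25.0
```

arm_command(commands=[{"tx":0,"ty":0,"tz":0.004,"twist":0},{"tx":0,"ty":0,"tz":0.008,"twist":0},{"tx":0,"ty":0,"tz":0.012,"twist":0},{"tx":0,"ty":0,"tz":0.016,"twist":0},{"tx":0,"ty":0,"tz":0.019,"twist":0},{"tx":0,"ty":0,"tz":0.02,"twist":0},{"tx":0,"ty":0,"tz":0.02,"twist":0},{"tx":0,"ty":0,"tz":0.02,"twist":0}])

```text
t: 39.4
eef_pos: [0.5271, -0.2972, -0.0106]
ee_rot: [3.142, -0.0, -0.201]
force: [-0.1, -0.1, -0.3]
width: 0.0495
gripper_force: 25.0
```

arm_command(commands=[{"tx":0,"ty":0,"tz":0,"twist":0},{"tx":0,"ty":0,"tz":0,"twist":0},{"tx":0,"ty":0,"tz":0,"twist":0},{"tx":0,"ty":0,"tz":0,"twist":0},{"tx":0,"ty":0,"tz":0,"twist":0},{"tx":0,"ty":0,"tz":0,"twist":0},{"tx":0,"ty":0,"tz":0,"twist":0},{"tx":0,"ty":0,"tz":0,"twist":0}], claw=0.78)

```text
t: 40.07
eef_pos: [0.527, -0.2971, -0.0108]
ee_rot: [3.142, -0.0, -0.201]
force: [0.1, 0.5, -0.1]
width: 0.0684
gripper_force: 0.0
```

arm_command(commands=[{"tx":0,"ty":0,"tz":-0.03,"twist":0},{"tx":0,"ty":0,"tz":-0.1,"twist":0},{"tx":0,"ty":0,"tz":-0.2,"twist":0},{"tx":0,"ty":0,"tz":-0.33,"twist":0},{"tx":0,"ty":0,"tz":-0.47,"twist":0},{"tx":0,"ty":0,"tz":-0.6,"twist":0},{"tx":0,"ty":0,"tz":-0.72,"twist":0},{"tx":0,"ty":0,"tz":-0.8,"twist":0}])

```text
t: 40.73
eef_pos: [0.5279, -0.2976, 0.1937]
ee_rot: [3.141, -0.004, -0.2]
force: [0.5, -0.5, -0.3]
width: 0.0683
gripper_force: 0.0
```

```bash
python3 - <<'E'
from h import *
s=get_state();print(s["eef_pos"],s["ee_rot"],s["width"])
E
```

```text
[ 0.52785434 -0.29760503  0.19366813] [ 3.14083151 -0.00435259 -0.20047764] 0.06834129888271857
```

The jar stands in the carton. Now the square bottle goes back: I move to its mat pose (0.415, 0.2893).

arm_command(commands=[{"tx":-0.01,"ty":-0.03,"tz":-0.02,"twist":0},{"tx":-0.04,"ty":-0.1,"tz":-0.05,"twist":0},{"tx":-0.08,"ty":-0.19,"tz":-0.08,"twist":0},{"tx":-0.12,"ty":-0.3,"tz":-0.08,"twist":0},{"tx":-0.17,"ty":-0.42,"tz":-0.08,"twist":0},{"tx":-0.22,"ty":-0.54,"tz":-0.08,"twist":0},{"tx":-0.27,"ty":-0.66,"tz":-0.08,"twist":0},{"tx":-0.32,"ty":-0.78,"tz":-0.08,"twist":0}], claw=1)

```text
t: 41.4
eef_pos: [0.4866, -0.0887, 0.2093]
ee_rot: [-3.141, -0.0, -0.201]
force: [0.5, -0.1, -0.4]
width: 0.0875
gripper_force: 0.0
```

arm_command(commands=[{"tx":-0.05,"ty":-0.12,"tz":0,"twist":0},{"tx":-0.1,"ty":-0.24,"tz":0,"twist":0},{"tx":-0.15,"ty":-0.36,"tz":0,"twist":0},{"tx":-0.2,"ty":-0.48,"tz":0,"twist":0},{"tx":-0.25,"ty":-0.6,"tz":0,"twist":0},{"tx":-0.3,"ty":-0.72,"tz":0,"twist":0},{"tx":-0.35,"ty":-0.84,"tz":0,"twist":0},{"tx":-0.4,"ty":-0.94,"tz":0,"twist":0}])

```text
t: 42.07
eef_pos: [0.4355, 0.1619, 0.2095]
ee_rot: [-3.141, -0.0, -0.2]
force: [0.2, -0.2, 0.1]
width: 0.0878
gripper_force: 0.0
```

arm_command(commands=[{"tx":-0.05,"ty":-0.12,"tz":0,"twist":0},{"tx":-0.1,"ty":-0.23,"tz":0,"twist":0},{"tx":-0.14,"ty":-0.33,"tz":0,"twist":0},{"tx":-0.17,"ty":-0.42,"tz":0,"twist":0},{"tx":-0.188,"ty":-0.47,"tz":0,"twist":0},{"tx":-0.188,"ty":-0.489,"tz":0,"twist":0},{"tx":-0.188,"ty":-0.489,"tz":0,"twist":0},{"tx":-0.188,"ty":-0.489,"tz":0,"twist":0}])

```text
t: 42.73
eef_pos: [0.4146, 0.2886, 0.209]
ee_rot: [3.141, 0.0, -0.201]
force: [0.2, -0.3, 1.2]
width: 0.0874
gripper_force: 0.0
```

```bash
python3 - <<'E'
from h import *
s=get_state();e=s["eef_pos"];print(e,s["ee_rot"],s["width"])
im=grab_frame("top")
for n in("cream_jar","dropper_bottle","aluminium_bottle","packed_box","balm_tin","soap_box"):
    for r in spot_point(n,"top")[:1]: print(n,round(r["score"],2),ray("top",r["uv"],.004)[:2])
E
```

```text
[0.41458713 0.28864505 0.20904974] [ 3.14094380e+00  3.39800412e-04 -2.00869239e-01] 0.08736355226808877
cream_jar 0.69 [ 0.5287 -0.2935]
dropper_bottle 0.76 [0.4967 0.2928]
aluminium_bottle 0.7 [0.5869 0.292 ]
packed_box 0.69 [ 0.4174 -0.3091]
balm_tin 0.68 [ 0.4704 -0.0701]
soap_box 0.59 [0.4833 0.0435]
```

arm_command(commands=[{"tx":0,"ty":0,"tz":0.05,"twist":0},{"tx":0,"ty":0,"tz":0.14,"twist":0},{"tx":0,"ty":0,"tz":0.25,"twist":0},{"tx":0,"ty":0,"tz":0.36,"twist":0},{"tx":0,"ty":0,"tz":0.46,"twist":0},{"tx":0,"ty":0,"tz":0.54,"twist":0},{"tx":0,"ty":0,"tz":0.575,"twist":0},{"tx":0,"ty":0,"tz":0.582,"twist":0}])

```text
t: 43.75
eef_pos: [0.4141, 0.2882, 0.0622]
ee_rot: [3.139, 0.001, -0.201]
force: [-0.2, 0.1, 0.5]
width: 0.0877
gripper_force: 0.0
```

arm_command(commands=[{"tx":0,"ty":0,"tz":0,"twist":0},{"tx":0,"ty":0,"tz":0,"twist":0},{"tx":0,"ty":0,"tz":0,"twist":0},{"tx":0,"ty":0,"tz":0,"twist":0},{"tx":0,"ty":0,"tz":0,"twist":0},{"tx":0,"ty":0,"tz":0,"twist":0},{"tx":0,"ty":0,"tz":0,"twist":0},{"tx":0,"ty":0,"tz":0,"twist":0}], claw=0)

```text
t: 44.42
eef_pos: [0.4148, 0.2894, 0.0639]
ee_rot: [-3.141, -0.0, -0.201]
force: [-0.5, -0.3, 0.3]
width: 0.0398
gripper_force: 0.0
```

arm_command(commands=[{"tx":0,"ty":0,"tz":0,"twist":0},{"tx":0,"ty":0,"tz":0,"twist":0},{"tx":0,"ty":0,"tz":0,"twist":0},{"tx":0,"ty":0,"tz":0,"twist":0},{"tx":0,"ty":0,"tz":0,"twist":0},{"tx":0,"ty":0,"tz":0,"twist":0},{"tx":0,"ty":0,"tz":0,"twist":0},{"tx":0,"ty":0,"tz":0,"twist":0}])

```text
t: 45.08
eef_pos: [0.4147, 0.2894, 0.0637]
ee_rot: [-3.142, -0.0, -0.201]
force: [0.4, 0.2, 0.0]
width: 0.0294
gripper_force: 25.0
```

```bash
python3 - <<'E'
from h import *
s=get_state();print(s["eef_pos"],s["ee_rot"],s["width"],s["gripper_force"])
E
```

```text
[0.41473869 0.28936575 0.06369821] [-3.14154628e+00 -5.02673111e-06 -2.00746188e-01] 0.029418439625306173 24.990604519844055
```

arm_command(commands=[{"tx":0,"ty":0,"tz":-0.02,"twist":0},{"tx":0,"ty":0,"tz":-0.06,"twist":0},{"tx":0,"ty":0,"tz":-0.12,"twist":0},{"tx":0,"ty":0,"tz":-0.18,"twist":0},{"tx":0,"ty":0,"tz":-0.23,"twist":0},{"tx":0,"ty":0,"tz":-0.27,"twist":0},{"tx":0,"ty":0,"tz":-0.28,"twist":0},{"tx":0,"ty":0,"tz":-0.28,"twist":0}])

```text
t: 45.75
eef_pos: [0.415, 0.2897, 0.1347]
ee_rot: [-3.14, -0.001, -0.201]
force: [-0.8, -0.1, -1.1]
width: 0.0294
gripper_force: 25.0
```

arm_command(commands=[{"tx":0.01,"ty":0.03,"tz":0,"twist":0},{"tx":0.04,"ty":0.1,"tz":0,"twist":0},{"tx":0.08,"ty":0.18,"tz":0,"twist":0},{"tx":0.12,"ty":0.27,"tz":0,"twist":0},{"tx":0.16,"ty":0.36,"tz":0,"twist":0},{"tx":0.2,"ty":0.45,"tz":0,"twist":0},{"tx":0.24,"ty":0.54,"tz":0,"twist":0},{"tx":0.28,"ty":0.63,"tz":0,"twist":0}])

```text
t: 46.42
eef_pos: [0.4512, 0.119, 0.1328]
ee_rot: [3.14, 0.001, -0.201]
force: [0.6, -0.1, -2.5]
width: 0.0298
gripper_force: 25.0
```

arm_command(commands=[{"tx":0.04,"ty":0.09,"tz":0,"twist":0},{"tx":0.08,"ty":0.18,"tz":0,"twist":0},{"tx":0.12,"ty":0.27,"tz":0,"twist":0},{"tx":0.155,"ty":0.36,"tz":0,"twist":0},{"tx":0.18,"ty":0.43,"tz":0,"twist":0},{"tx":0.2,"ty":0.475,"tz":0,"twist":0},{"tx":0.208,"ty":0.495,"tz":0,"twist":0},{"tx":0.208,"ty":0.495,"tz":0,"twist":0}])

```text
t: 47.08
eef_pos: [0.4774, -0.0119, 0.1329]
ee_rot: [3.141, 0.002, -0.203]
force: [0.6, 1.3, -1.5]
width: 0.0292
gripper_force: 25.0
```

arm_command(commands=[{"tx":0,"ty":0,"tz":0,"twist":0},{"tx":0,"ty":0,"tz":0.04,"twist":0},{"tx":0,"ty":0,"tz":0.09,"twist":0},{"tx":0,"ty":0,"tz":0.14,"twist":0},{"tx":0,"ty":0,"tz":0.19,"twist":0},{"tx":0,"ty":0,"tz":0.22,"twist":0},{"tx":0,"ty":0,"tz":0.24,"twist":0},{"tx":0,"ty":0,"tz":0.25,"twist":0}])

```text
t: 47.75
eef_pos: [0.4777, -0.0103, 0.0703]
ee_rot: [3.141, 0.001, -0.2]
force: [0.5, 0.6, -1.4]
width: 0.0295
gripper_force: 25.0
```

arm_command(commands=[{"tx":0,"ty":0,"tz":0.005,"twist":0},{"tx":0,"ty":0,"tz":0.01,"twist":0},{"tx":0,"ty":0,"tz":0.015,"twist":0},{"tx":0,"ty":0,"tz":0.02,"twist":0},{"tx":0,"ty":0,"tz":0.024,"twist":0},{"tx":0,"ty":0,"tz":0.026,"twist":0},{"tx":0,"ty":0,"tz":0.026,"twist":0},{"tx":0,"ty":0,"tz":0.026,"twist":0}])

```text
t: 48.42
eef_pos: [0.4782, -0.0107, 0.0648]
ee_rot: [-3.142, -0.0, -0.201]
force: [0.3, -0.5, -1.7]
width: 0.0299
gripper_force: 25.0
```

arm_command(commands=[{"tx":0,"ty":0,"tz":0,"twist":0},{"tx":0,"ty":0,"tz":0,"twist":0},{"tx":0,"ty":0,"tz":0,"twist":0},{"tx":0,"ty":0,"tz":0,"twist":0},{"tx":0,"ty":0,"tz":0,"twist":0},{"tx":0,"ty":0,"tz":0,"twist":0},{"tx":0,"ty":0,"tz":0,"twist":0},{"tx":0,"ty":0,"tz":0,"twist":0}], claw=1)

```text
t: 49.08
eef_pos: [0.4782, -0.0106, 0.0647]
ee_rot: [-3.142, -0.0, -0.201]
force: [-0.2, -0.1, -0.5]
width: 0.0774
gripper_force: 0.0
```

arm_command(commands=[{"tx":0,"ty":0,"tz":-0.03,"twist":0},{"tx":0,"ty":0,"tz":-0.1,"twist":0},{"tx":0,"ty":0,"tz":-0.2,"twist":0},{"tx":0,"ty":0,"tz":-0.32,"twist":0},{"tx":0,"ty":0,"tz":-0.44,"twist":0},{"tx":0,"ty":0,"tz":-0.53,"twist":0},{"tx":0,"ty":0,"tz":-0.58,"twist":0},{"tx":0,"ty":0,"tz":-0.6,"twist":0}])

```text
t: 49.75
eef_pos: [0.4793, -0.0104, 0.2178]
ee_rot: [-3.14, -0.004, -0.201]
force: [0.6, 0.1, -0.0]
width: 0.0875
gripper_force: 0.0
```

arm_command(commands=[{"tx":-0.01,"ty":-0.03,"tz":0,"twist":0},{"tx":-0.02,"ty":-0.1,"tz":0,"twist":0},{"tx":-0.03,"ty":-0.19,"tz":0,"twist":0},{"tx":-0.04,"ty":-0.29,"tz":0,"twist":0},{"tx":-0.05,"ty":-0.39,"tz":0,"twist":0},{"tx":-0.06,"ty":-0.49,"tz":0,"twist":0},{"tx":-0.08,"ty":-0.59,"tz":0,"twist":0},{"tx":-0.09,"ty":-0.69,"tz":0,"twist":0}])

```text
t: 50.42
eef_pos: [0.4894, 0.1642, 0.2134]
ee_rot: [3.14, 0.002, -0.201]
force: [-0.3, -0.0, -0.5]
width: 0.0875
gripper_force: 0.0
```

arm_command(commands=[{"tx":-0.01,"ty":-0.1,"tz":0,"twist":0},{"tx":-0.03,"ty":-0.2,"tz":0,"twist":0},{"tx":-0.04,"ty":-0.3,"tz":0,"twist":0},{"tx":-0.05,"ty":-0.39,"tz":0,"twist":0},{"tx":-0.06,"ty":-0.45,"tz":0,"twist":0},{"tx":-0.067,"ty":-0.49,"tz":0,"twist":0},{"tx":-0.067,"ty":-0.501,"tz":0,"twist":0},{"tx":-0.067,"ty":-0.501,"tz":0,"twist":0}])

```text
t: 51.08
eef_pos: [0.4988, 0.2891, 0.214]
ee_rot: [3.141, 0.001, -0.2]
force: [-0.5, -0.4, -0.2]
width: 0.0879
gripper_force: 0.0
```

```bash
python3 - <<'E'
from h import *
grab_frame("top")
for n in("square_bottle","tray"):
    for r in spot_point(n,"top")[:2]: print(n,round(r["score"],2),ray("top",r["uv"],.004)[:2])
s=get_state();print(s["eef_pos"],s["ee_rot"])
E
```

```text
square_bottle 0.82 [ 0.4781 -0.0117]
square_bottle 0.59 [ 0.3618 -0.0356]
tray 0.69 [ 0.5093 -0.0176]
[0.49901888 0.28806154 0.21479229] [ 3.14153462e+00  8.23602852e-05 -2.01578024e-01]
```

Square bottle is back. I descend on the dropper and grip.

arm_command(commands=[{"tx":0,"ty":0,"tz":0.05,"twist":0},{"tx":0,"ty":0,"tz":0.14,"twist":0},{"tx":0,"ty":0,"tz":0.25,"twist":0},{"tx":0,"ty":0,"tz":0.37,"twist":0},{"tx":0,"ty":0,"tz":0.48,"twist":0},{"tx":0,"ty":0,"tz":0.56,"twist":0},{"tx":0,"ty":0,"tz":0.605,"twist":0},{"tx":0,"ty":0,"tz":0.617,"twist":0}])

```text
t: 51.9
eef_pos: [0.4984, 0.2874, 0.0588]
ee_rot: [3.139, 0.002, -0.202]
force: [-0.5, -0.4, 0.3]
width: 0.0876
gripper_force: 0.0
```

arm_command(commands=[{"tx":0,"ty":0,"tz":0,"twist":0},{"tx":0,"ty":0,"tz":0,"twist":0},{"tx":0,"ty":0,"tz":0,"twist":0},{"tx":0,"ty":0,"tz":0,"twist":0},{"tx":0,"ty":0,"tz":0,"twist":0},{"tx":0,"ty":0,"tz":0,"twist":0},{"tx":0,"ty":0,"tz":0,"twist":0},{"tx":0,"ty":0,"tz":0,"twist":0}], claw=0)

```text
t: 52.57
eef_pos: [0.4992, 0.2891, 0.0606]
ee_rot: [-3.141, -0.0, -0.201]
force: [0.0, 0.5, -0.2]
width: 0.0399
gripper_force: 0.0
```

arm_command(commands=[{"tx":0,"ty":0,"tz":0,"twist":0},{"tx":0,"ty":0,"tz":0,"twist":0},{"tx":0,"ty":0,"tz":0,"twist":0},{"tx":0,"ty":0,"tz":0,"twist":0},{"tx":0,"ty":0,"tz":0,"twist":0},{"tx":0,"ty":0,"tz":0,"twist":0},{"tx":0,"ty":0,"tz":0,"twist":0},{"tx":0,"ty":0,"tz":0,"twist":0}])

```text
t: 53.23
eef_pos: [0.4991, 0.2891, 0.0605]
ee_rot: [-3.141, -0.0, -0.201]
force: [-0.6, 0.9, 0.2]
width: 0.0254
gripper_force: 25.0
```

arm_command(commands=[{"tx":0,"ty":0,"tz":-0.02,"twist":0},{"tx":0,"ty":0,"tz":-0.08,"twist":0},{"tx":0,"ty":0,"tz":-0.17,"twist":0},{"tx":0,"ty":0,"tz":-0.28,"twist":0},{"tx":0,"ty":0,"tz":-0.39,"twist":0},{"tx":0,"ty":0,"tz":-0.49,"twist":0},{"tx":0,"ty":0,"tz":-0.55,"twist":0},{"tx":0,"ty":0,"tz":-0.56,"twist":0}])

```text
t: 53.9
eef_pos: [0.5003, 0.2898, 0.2042]
ee_rot: [-3.138, -0.003, -0.201]
force: [1.1, 1.1, -2.0]
width: 0.0254
gripper_force: 25.0
```

arm_command(commands=[{"tx":0.01,"ty":0.04,"tz":0,"twist":0},{"tx":0.03,"ty":0.11,"tz":0,"twist":0},{"tx":0.05,"ty":0.2,"tz":0,"twist":0},{"tx":0.08,"ty":0.3,"tz":0,"twist":0},{"tx":0.11,"ty":0.41,"tz":0,"twist":0},{"tx":0.14,"ty":0.52,"tz":0,"twist":0},{"tx":0.17,"ty":0.63,"tz":0,"twist":0},{"tx":0.2,"ty":0.74,"tz":0,"twist":0}])

```text
t: 54.57
eef_pos: [0.5098, 0.0949, 0.199]
ee_rot: [3.14, 0.002, -0.201]
force: [0.6, 0.3, -1.0]
width: 0.0251
gripper_force: 25.0
```

arm_command(commands=[{"tx":0.03,"ty":0.11,"tz":0,"twist":0},{"tx":0.06,"ty":0.22,"tz":0,"twist":0},{"tx":0.09,"ty":0.33,"tz":0,"twist":0},{"tx":0.12,"ty":0.44,"tz":0,"twist":0},{"tx":0.15,"ty":0.54,"tz":0,"twist":0},{"tx":0.18,"ty":0.63,"tz":0,"twist":0},{"tx":0.2,"ty":0.68,"tz":0,"twist":0},{"tx":0.201,"ty":0.693,"tz":0,"twist":0}])

```text
t: 55.23
eef_pos: [0.5243, -0.0851, 0.1988]
ee_rot: [3.14, 0.003, -0.204]
force: [-0.4, -0.4, -2.0]
width: 0.025
gripper_force: 25.0
```

arm_command(commands=[{"tx":0,"ty":0,"tz":0,"twist":0},{"tx":0,"ty":0,"tz":0.02,"twist":0},{"tx":0,"ty":0,"tz":0.08,"twist":0},{"tx":0,"ty":0,"tz":0.16,"twist":0},{"tx":0,"ty":0,"tz":0.25,"twist":0},{"tx":0,"ty":0,"tz":0.34,"twist":0},{"tx":0,"ty":0,"tz":0.4,"twist":0},{"tx":0,"ty":0,"tz":0.42,"twist":0}])

```text
t: 55.9
eef_pos: [0.5235, -0.0814, 0.0924]
ee_rot: [3.14, 0.005, -0.2]
force: [-1.1, -0.0, -3.5]
width: 0.0253
gripper_force: 25.0
```

```bash
python3 - <<'E'
from h import *
s=get_state();print(s["eef_pos"],s["ee_rot"],s["width"])
E
```

```text
[ 0.5234716  -0.08138516  0.09235282] [ 3.14043197  0.00471306 -0.20006696] 0.025323469041616194
```

Now .0955 commanded; 34 mm (0.136) to the floor.

arm_command(commands=[{"tx":0,"ty":0,"tz":0.02,"twist":0},{"tx":0,"ty":0,"tz":0.05,"twist":0},{"tx":0,"ty":0,"tz":0.08,"twist":0},{"tx":0,"ty":0,"tz":0.105,"twist":0},{"tx":0,"ty":0,"tz":0.122,"twist":0},{"tx":0,"ty":0,"tz":0.132,"twist":0},{"tx":0,"ty":0,"tz":0.136,"twist":0},{"tx":0,"ty":0,"tz":0.136,"twist":0}])

```text
t: 56.57
eef_pos: [0.5262, -0.0821, 0.0616]
ee_rot: [3.142, -0.0, -0.201]
force: [0.1, 0.4, -1.8]
width: 0.0252
gripper_force: 25.0
```

arm_command(commands=[{"tx":0,"ty":0,"tz":0,"twist":0},{"tx":0,"ty":0,"tz":0,"twist":0},{"tx":0,"ty":0,"tz":0,"twist":0},{"tx":0,"ty":0,"tz":0,"twist":0},{"tx":0,"ty":0,"tz":0,"twist":0},{"tx":0,"ty":0,"tz":0,"twist":0},{"tx":0,"ty":0,"tz":0,"twist":0},{"tx":0,"ty":0,"tz":0,"twist":0}])

```text
t: 57.23
eef_pos: [0.5259, -0.0821, 0.0615]
ee_rot: [3.142, -0.0, -0.201]
force: [0.4, 0.2, -1.4]
width: 0.0255
gripper_force: 25.0
```

```bash
python3 - <<'E'
from h import *
s=get_state();print(s["eef_pos"],s["ee_rot"],s["width"],s["force"])
E
```

```text
[ 0.52588152 -0.0820814   0.06146179] [ 3.14158957e+00 -5.64404521e-06 -2.00879564e-01] 0.025483840103831607 [ 0.4433785   0.21011093 -1.43965245]
```

arm_command(commands=[{"tx":0,"ty":0,"tz":0.002,"twist":0},{"tx":0,"ty":0,"tz":0.003,"twist":0},{"tx":0,"ty":0,"tz":0.004,"twist":0},{"tx":0,"ty":0,"tz":0.004,"twist":0},{"tx":0,"ty":0,"tz":0.004,"twist":0},{"tx":0,"ty":0,"tz":0.004,"twist":0},{"tx":0,"ty":0,"tz":0.004,"twist":0},{"tx":0,"ty":0,"tz":0.004,"twist":0}])

```text
t: 57.9
eef_pos: [0.5265, -0.0821, 0.0614]
ee_rot: [-3.142, -0.001, -0.2]
force: [-1.6, -0.3, 5.8]
width: 0.0254
gripper_force: 25.0
```

arm_command(commands=[{"tx":0,"ty":0,"tz":0,"twist":0},{"tx":0,"ty":0,"tz":0,"twist":0},{"tx":0,"ty":0,"tz":0,"twist":0},{"tx":0,"ty":0,"tz":0,"twist":0},{"tx":0,"ty":0,"tz":0,"twist":0},{"tx":0,"ty":0,"tz":0,"twist":0},{"tx":0,"ty":0,"tz":0,"twist":0},{"tx":0,"ty":0,"tz":0,"twist":0}], claw=1)

```text
t: 58.57
eef_pos: [0.5259, -0.0821, 0.0604]
ee_rot: [3.142, 0.0, -0.201]
force: [0.0, -0.6, 0.5]
width: 0.0734
gripper_force: 0.0
```

arm_command(commands=[{"tx":0,"ty":0,"tz":-0.03,"twist":0},{"tx":0,"ty":0,"tz":-0.1,"twist":0},{"tx":0,"ty":0,"tz":-0.2,"twist":0},{"tx":0,"ty":0,"tz":-0.32,"twist":0},{"tx":0,"ty":0,"tz":-0.44,"twist":0},{"tx":0,"ty":0,"tz":-0.53,"twist":0},{"tx":0,"ty":0,"tz":-0.58,"twist":0},{"tx":0,"ty":0,"tz":-0.6,"twist":0}])

```text
t: 59.23
eef_pos: [0.5271, -0.0821, 0.2137]
ee_rot: [-3.14, -0.004, -0.201]
force: [-0.1, -0.5, 0.2]
width: 0.0875
gripper_force: 0.0
```

arm_command(commands=[{"tx":0,"ty":-0.04,"tz":0,"twist":0},{"tx":-0.01,"ty":-0.12,"tz":0,"twist":0},{"tx":-0.01,"ty":-0.22,"tz":0,"twist":0},{"tx":-0.02,"ty":-0.33,"tz":0,"twist":0},{"tx":-0.02,"ty":-0.45,"tz":0,"twist":0},{"tx":-0.03,"ty":-0.57,"tz":0,"twist":0},{"tx":-0.03,"ty":-0.69,"tz":0,"twist":0},{"tx":-0.04,"ty":-0.81,"tz":0,"twist":0}])

```text
t: 59.9
eef_pos: [0.5559, 0.1201, 0.2091]
ee_rot: [3.14, 0.002, -0.201]
force: [1.1, -0.6, 0.3]
width: 0.0879
gripper_force: 0.0
```

arm_command(commands=[{"tx":0,"ty":-0.12,"tz":0,"twist":0},{"tx":-0.01,"ty":-0.24,"tz":0,"twist":0},{"tx":-0.01,"ty":-0.36,"tz":0,"twist":0},{"tx":-0.02,"ty":-0.48,"tz":0,"twist":0},{"tx":-0.02,"ty":-0.58,"tz":0,"twist":0},{"tx":-0.027,"ty":-0.66,"tz":0,"twist":0},{"tx":-0.027,"ty":-0.69,"tz":0,"twist":0},{"tx":-0.027,"ty":-0.697,"tz":0,"twist":0}])

```text
t: 60.57
eef_pos: [0.5841, 0.2918, 0.209]
ee_rot: [3.14, 0.001, -0.199]
force: [-0.4, -0.8, 0.9]
width: 0.0875
gripper_force: 0.0
```

```bash
python3 - <<'E'
from h import *
grab_frame("top")
for n in("dropper_bottle",):
    for r in spot_point(n,"top")[:2]: print(n,round(r["score"],2),ray("top",r["uv"],.004)[:2])
s=get_state();print(s["eef_pos"],s["ee_rot"])
E
```

```text
dropper_bottle 0.71 [ 0.5274 -0.082 ]
[0.58420091 0.29019145 0.2097432 ] [ 3.14052330e+00  8.91372712e-04 -2.00640743e-01]
```

arm_command(commands=[{"tx":0,"ty":0,"tz":0.05,"twist":0},{"tx":0,"ty":0,"tz":0.13,"twist":0},{"tx":0,"ty":0,"tz":0.22,"twist":0},{"tx":0,"ty":0,"tz":0.32,"twist":0},{"tx":0,"ty":0,"tz":0.41,"twist":0},{"tx":0,"ty":0,"tz":0.47,"twist":0},{"tx":0,"ty":0,"tz":0.5,"twist":0},{"tx":0,"ty":0,"tz":0.508,"twist":0}])

```text
t: 61.33
eef_pos: [0.584, 0.2888, 0.0823]
ee_rot: [3.14, 0.001, -0.202]
force: [-0.2, -0.4, 0.4]
width: 0.0877
gripper_force: 0.0
```

arm_command(commands=[{"tx":0,"ty":0,"tz":0,"twist":0},{"tx":0,"ty":0,"tz":0,"twist":0},{"tx":0,"ty":0,"tz":0,"twist":0},{"tx":0,"ty":0,"tz":0,"twist":0},{"tx":0,"ty":0,"tz":0,"twist":0},{"tx":0,"ty":0,"tz":0,"twist":0},{"tx":0,"ty":0,"tz":0,"twist":0},{"tx":0,"ty":0,"tz":0,"twist":0}], claw=0)

```text
t: 62.0
eef_pos: [0.5846, 0.2905, 0.0836]
ee_rot: [-3.141, -0.0, -0.201]
force: [0.1, -0.4, -0.8]
width: 0.0396
gripper_force: 0.0
```

arm_command(commands=[{"tx":0,"ty":0,"tz":0,"twist":0},{"tx":0,"ty":0,"tz":0,"twist":0},{"tx":0,"ty":0,"tz":0,"twist":0},{"tx":0,"ty":0,"tz":0,"twist":0},{"tx":0,"ty":0,"tz":0,"twist":0},{"tx":0,"ty":0,"tz":0,"twist":0},{"tx":0,"ty":0,"tz":0,"twist":0},{"tx":0,"ty":0,"tz":0,"twist":0}])

```text
t: 62.67
eef_pos: [0.5846, 0.2904, 0.0834]
ee_rot: [3.142, 0.0, -0.201]
force: [-0.5, -0.1, -1.0]
width: 0.0254
gripper_force: 25.0
```

arm_command(commands=[{"tx":0,"ty":0,"tz":-0.02,"twist":0},{"tx":0,"ty":0,"tz":-0.06,"twist":0},{"tx":0,"ty":0,"tz":-0.12,"twist":0},{"tx":0,"ty":0,"tz":-0.18,"twist":0},{"tx":0,"ty":0,"tz":-0.23,"twist":0},{"tx":0,"ty":0,"tz":-0.27,"twist":0},{"tx":0,"ty":0,"tz":-0.28,"twist":0},{"tx":0,"ty":0,"tz":-0.28,"twist":0}])

```text
t: 63.33
eef_pos: [0.585, 0.2908, 0.1547]
ee_rot: [-3.14, -0.001, -0.201]
force: [0.0, -1.1, -1.8]
width: 0.0257
gripper_force: 25.0
```

arm_command(commands=[{"tx":0,"ty":0.03,"tz":0,"twist":0},{"tx":0.01,"ty":0.09,"tz":0,"twist":0},{"tx":0.01,"ty":0.17,"tz":0,"twist":0},{"tx":0.02,"ty":0.26,"tz":0,"twist":0},{"tx":0.02,"ty":0.35,"tz":0,"twist":0},{"tx":0.03,"ty":0.44,"tz":0,"twist":0},{"tx":0.03,"ty":0.53,"tz":0,"twist":0},{"tx":0.04,"ty":0.62,"tz":0,"twist":0}])

```text
t: 64.0
eef_pos: [0.5621, 0.1341, 0.1526]
ee_rot: [3.141, 0.001, -0.201]
force: [0.4, 0.0, -0.3]
width: 0.0256
gripper_force: 25.0
```

arm_command(commands=[{"tx":0,"ty":0.09,"tz":0,"twist":0},{"tx":0.01,"ty":0.18,"tz":0,"twist":0},{"tx":0.01,"ty":0.26,"tz":0,"twist":0},{"tx":0.02,"ty":0.32,"tz":0,"twist":0},{"tx":0.02,"ty":0.37,"tz":0,"twist":0},{"tx":0.021,"ty":0.39,"tz":0,"twist":0},{"tx":0.021,"ty":0.394,"tz":0,"twist":0},{"tx":0.021,"ty":0.394,"tz":0,"twist":0}])

```text
t: 64.67
eef_pos: [0.5489, 0.0388, 0.1533]
ee_rot: [3.142, 0.0, -0.201]
force: [-0.2, -0.3, -1.7]
width: 0.0256
gripper_force: 25.0
```

arm_command(commands=[{"tx":0,"ty":0,"tz":0,"twist":0},{"tx":0,"ty":0,"tz":0.04,"twist":0},{"tx":0,"ty":0,"tz":0.09,"twist":0},{"tx":0,"ty":0,"tz":0.14,"twist":0},{"tx":0,"ty":0,"tz":0.19,"twist":0},{"tx":0,"ty":0,"tz":0.22,"twist":0},{"tx":0,"ty":0,"tz":0.24,"twist":0},{"tx":0,"ty":0,"tz":0.25,"twist":0}])

```text
t: 65.33
eef_pos: [0.5487, 0.0392, 0.0899]
ee_rot: [3.141, 0.001, -0.2]
force: [0.4, -0.7, -1.4]
width: 0.0254
gripper_force: 25.0
```

arm_command(commands=[{"tx":0,"ty":0,"tz":0.005,"twist":0},{"tx":0,"ty":0,"tz":0.01,"twist":0},{"tx":0,"ty":0,"tz":0.015,"twist":0},{"tx":0,"ty":0,"tz":0.02,"twist":0},{"tx":0,"ty":0,"tz":0.024,"twist":0},{"tx":0,"ty":0,"tz":0.027,"twist":0},{"tx":0,"ty":0,"tz":0.028,"twist":0},{"tx":0,"ty":0,"tz":0.028,"twist":0}])

```text
t: 66.0
eef_pos: [0.5493, 0.039, 0.0843]
ee_rot: [-3.141, -0.001, -0.201]
force: [-0.9, -0.1, 1.0]
width: 0.0257
gripper_force: 25.0
```

arm_command(commands=[{"tx":0,"ty":0,"tz":0,"twist":0},{"tx":0,"ty":0,"tz":0,"twist":0},{"tx":0,"ty":0,"tz":0,"twist":0},{"tx":0,"ty":0,"tz":0,"twist":0},{"tx":0,"ty":0,"tz":0,"twist":0},{"tx":0,"ty":0,"tz":0,"twist":0},{"tx":0,"ty":0,"tz":0,"twist":0},{"tx":0,"ty":0,"tz":0,"twist":0}], claw=1)

```text
t: 66.67
eef_pos: [0.549, 0.039, 0.084]
ee_rot: [-3.142, -0.0, -0.201]
force: [-0.8, -0.4, -0.0]
width: 0.0732
gripper_force: 0.0
```

arm_command(commands=[{"tx":0,"ty":0,"tz":-0.03,"twist":0},{"tx":0,"ty":0,"tz":-0.1,"twist":0},{"tx":0,"ty":0,"tz":-0.2,"twist":0},{"tx":0,"ty":0,"tz":-0.3,"twist":0},{"tx":0,"ty":0,"tz":-0.4,"twist":0},{"tx":0,"ty":0,"tz":-0.47,"twist":0},{"tx":0,"ty":0,"tz":-0.5,"twist":0},{"tx":0,"ty":0,"tz":-0.5,"twist":0}])

```text
t: 67.33
eef_pos: [0.5501, 0.0393, 0.2113]
ee_rot: [-3.14, -0.003, -0.201]
force: [0.6, 0.3, 0.0]
width: 0.0877
gripper_force: 0.0
```

arm_command(commands=[{"tx":0,"ty":-0.05,"tz":0,"twist":0},{"tx":0,"ty":-0.14,"tz":0,"twist":0},{"tx":0,"ty":-0.25,"tz":0,"twist":0},{"tx":0,"ty":-0.37,"tz":0,"twist":0},{"tx":0,"ty":-0.5,"tz":0,"twist":0},{"tx":0,"ty":-0.62,"tz":0,"twist":0},{"tx":0,"ty":-0.72,"tz":0,"twist":0},{"tx":0,"ty":-0.75,"tz":0,"twist":0}])

```text
t: 68.0
eef_pos: [0.5861, 0.2261, 0.2063]
ee_rot: [3.14, 0.002, -0.199]
force: [0.0, -0.3, -0.8]
width: 0.0878
gripper_force: 0.0
```

```bash
python3 - <<'E'
from h import *
t=grab_frame("top");b=grab_frame("scene")
a=cv2.resize(t[160:340,260:560,::-1],(500,300),interpolation=cv2.INTER_CUBIC)
c=cv2.resize(b[140:320,120:420,::-1],(500,300),interpolation=cv2.INTER_CUBIC)
cv2.imwrite("pics/fin.png",np.vstack([a,c]));print(get_state()["eef_pos"])
E
```

```text
[0.58569746 0.22426246 0.20659259]
```

View pics/fin.png

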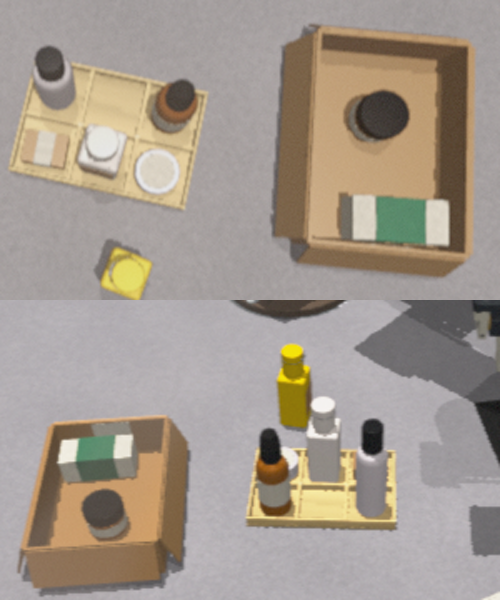

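The final views show the jar upright in the carton's free part (top crop 380,115). All three bottles are upright in their own compartments, and the tin, soap box, packed box and yellow bottle look undisturbed. I hand in.

```bash
python3 -c "
from station import *
print(job_done())"
```

```text
the job is handed in; nothing more can be done
None
```

The jar stands in the carton's free part, all three bottles are back upright in their own compartments, and the job was handed in at about 68 s; the first grasp closed just above the aluminium bottle's cap without moving it, because the fingertips sit about 35 mm higher than the reported TCP.

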